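# Seat a steel column in its V-cradle and clamp it

### The job

Take the steel column that lies on the worktop and gently lower it into the two V-blocks of the cradle, short of the spring pin, so that it settles and centres itself; then slide it along the V-blocks until it has pushed the spring pin of the end stop home. Let go of it, press the raised clamp arm down firmly onto it and leave it clamped. Do not drop or force the column against the cradle or the pin, do not ram the clamp, and do not disturb the other things.

Things in the scene. Friction and masses are not known exactly. Their poses are not given: they have to be found in the camera images.
- column_mid (a point): Middle of the steel column, on its axis. The column is a plain tube 24 mm in diameter with a hexagonal nut (30 mm across flats, 18 mm long) at each end, 200 mm long over the nut faces, both ends alike, about 0.4 kg. x runs along its axis. It starts lying on the worktop on its nuts, axis 15 mm above the surface.
- cradle_seat (a point): Point of the fixed cradle on the line where the seated column's axis lies, 60 mm above the worktop. x runs along the cradle away from stop and clamp hinge; y across; z up. Dark base plate 240x100x10 mm. Keep the nuts off the V-blocks: the column's middle must lie at x = -20 to +24 mm; at x = +16 mm it is clear of the pin and can be lowered in.
- vblock_a (a point): Axis-line point over the middle of the V-block nearer the hinge (49 mm to -x of cradle_seat). Block 18 mm long, 48 mm wide, aluminium; 90-degree V, mouth 36 mm wide, flanks up to 61 mm above the worktop. The V-blocks carry the 24 mm tube. Between the two blocks are 78 mm free for fingers, down to the base plate.
- vblock_b (a point): Axis-line point over the middle of the other V-block (46 mm to +x of cradle_seat), 16 mm long, otherwise alike.
- stop_zone (a point): Axis-line point, 101 mm to -x of cradle_seat: middle of the 16 mm range in which the pin's face (12 mm head) stands untouched. Its carriage is set elsewhere each time and its place is not reported. It meets the nut's end face: from x = +16 mm the column slides 9 to 25 mm to -x to meet it, then 5 mm more. Beside it stand two cheeks 100 mm high, 44 mm apart.
- pin (a joint): Travel of the spring pin of the end stop, m: 0 = out, 0.005 = fully in against its solid end. The spring takes 0.5 N at first and 1.75 N fully in, and is too weak to push the seated column back. Fully in, it is rigid. Sliding the column in the V-blocks itself takes about 2 to 7 N.
- clamp (a joint): Angle of the clamp arm, rad: 0 = level, its rubber pad just touching a seated column; 1.65 to 1.85 = raised, leaning back from the column, as at the start (end of travel 2.0); it can fall to -0.25 if no column is under it. The hinge is stiff (0.15 N m friction) and the arm stays where it is left.
- clamp_hinge (a point): Hinge axis of the clamp arm, at the cradle's -x end (120 mm from cradle_seat, 90 mm above the worktop); the axis runs along the cradle's y.
- clamp_tip (a point): Middle of the dark end tab (16 mm along the arm, 26 mm wide, 10 mm thick) of the clamp arm, 92 mm from the hinge. Arm: steel bar 14 mm wide, 8 mm thick; pad 70 mm from the hinge, 18 mm proud of the arm's centre line, comes down over vblock_a. Raised, the tip is about 180 mm above the worktop; push it over from behind (from the cradle's -x side), along its arc, down to 90 mm.
- slide_box: flat white carton of glass slides, 58x80x24 mm, a bystander; origin at its underside
- timer: small white lab timer, 64x68x18 mm, a bystander; origin at its underside
- conical_tube: thin capped plastic tube lying down, 19x118x19 mm, a bystander; origin at its underside
- petri_dish: petri dish, 89 mm across, 16 mm high, a bystander; origin at its underside
- marker: marker pen lying down, 17x135x16 mm, a bystander; origin at its underside
- amber_bottle: brown reagent bottle, 62 mm across, 135 mm high, a bystander; origin at its underside
- beaker: clear beaker, 74x77x95 mm, a bystander; origin at its underside
There are look-alikes about, which are no part of the job. What is shaped like the part that bears column_mid but pink is not meant.

How it is judged:
By the outcome, as a careful person would: the job done as asked, in the order asked, and still so for the second after the job is handed in, with the robot touching nothing.
It also fails if it takes over 69 s, if anything falls off the work surface, if the arm or the gripper's body presses on something with over 40 N, if the wrist force passes 120 N, or if a joint passes its speed limit or range.

### The arm

A 6-joint arm with a two-finger parallel gripper is mounted at the origin on a cart in front of the work surface, level with it; the furniture and walls round the work are solid. World frame = base frame: x ahead of the robot, y to its left, z up, the work surface at z = 0. Lengths are in m, angles in rad, forces in N, time in s.
With the tool pointing down it reaches from about 0.35 to 0.975 m from the base axis. Payload 4.9 kg.
Tool frame: the origin (TCP) lies on the front face of the gripper's body, between the roots of the fingers; the fingertips stand ctrl.finger_overhang ahead of it and the grasp point (between the pads) lies 54 mm ahead of it (ctrl.finger_overhang is the distance from the TCP to the fingertips, in m); z points along the fingers, y is the line along which they close (so a half turn about z gives the same grasp; the last joint's range is limited). The gripper opens to 85 mm and grips with 20 to 120 N. Pads are 22 mm wide; open, the fingers measure 114 mm over their backs; the gripper's body (76 mm by 85 mm) begins 54 mm behind the grasp point. The pads swing forward as they close: fully open they stand 13 mm farther back than shut.
Start: joints at [-1.252, 0.053, 1.613, -0, 1.476, -0.119], TCP at [0.265, -0.566, 0.304] pointing down, gripper open.
Joint ranges: [-3.01, 3.01], [-1.01, 2.22], [0.06, 2.58], [-1.02, 4.17], [0.09, 2.62], [-3.14, 3.14]. Speed limits (rad/s): [2.57, 2.57, 3.14, 3.14, 3.14, 3.14].

### API

Orientations are given as a rotation vector (axis times angle).
In Python, from station import ctrl, vision gives the robot as it stands. The module is installed in compiled form; this text tells all that it offers.
- The arm moves only by the tool drive_tool, never from a script. Its argument "rows" is a list of rows, each a list of 2 entries, a list of its own where there are three numbers: the shift along the tool's x, y, z in m, then the turn about the tool's z in rad. A call has 1 to 10 rows; each row shifts and turns the commanded pose from where the row before left it, along the tool's axes as they then stand; what a row does not reach is not made up. A row lasts 1/10 s, in which the tool goes at most 50 mm and 8.59 degrees, less where a joint would pass 70% of its speed; a pose out of reach is approached as far as the arm can. A call with a gripper value outside its range is refused whole. "jaw" is the closure, from 0 (fully open) to 1 (shut), set as the call begins (left out, the last holds). The fingers move at their own pace and stop on an object; "grip_force" is the grip in N (left out, the last holds). Time passes only in rows, so rows that do not move let the fingers close. It gives the time, the measured TCP pose, the force, the opening and the grip force at its end, in the units of the state.
- ctrl.get_obs(): the state, without advancing time (a new reading comes with each control period).
- vision.get_image(name): name is "scene" or "top"; returns a dict with "image" (384x512x3 uint8, blue, green, red), "vertical_fov" (degrees; the focal length in pixels is half the picture's height over the tangent of half this angle, whatever the lens; pixels are square), "cx", "cy" (the principal point, pixels), "R" (3x3) and "t" (3): a world point X has camera coordinates R X + t. Camera axes: x right, y down, z forward; pixel columns grow to the right and rows downward; lengths in m; the calibration is good to about 2 mm. A picture is of the moment at which its call begins. There is no depth.
- ctrl.finish_job(): hands the job in; it is judged then, once.
The state is a dict: "t": time; "q": joint angles; "dq": joint speeds; "effort": joint torques, N m; "tool_pos": TCP position; "tool_rot": TCP orientation; "contact_force": force on the tool from outside, world axes, zero at the start; "wrist_torque": the same for the moment, N m; "opening": finger opening in m; "grip_force": force on a finger pad.
Only numpy, scipy, OpenCV 4.12 (cv2) and the standard library are available. Lean on these libraries where they do the work, as an engineer would, in place of code of your own. Each camera call takes 0.05 s, during which the arm holds its last target. There are 200 camera calls.

## Working session

There is one attempt and no reset: what is moved stays moved. The work goes in short steps, Python scripts to look and compute and a tool call to move; the robot and the scene stay as the last step left them, time stands still between calls to the robot, and variables do not carry over. Pictures are saved under pics/ and viewed, at most 13 in all, crops included, and the job is handed in when it is done.

Besides the shell and the picture viewer there is one more tool, called after ">>>" as name(argument=value, ...) on one line, values as JSON. drive_tool: Moves the arm, as the interface text tells. Its arguments: {"type":"object","properties":{"rows":{"type":"array","items":{"type":"array"}},"jaw":{"type":"number"},"grip_force":{"type":"number"}},"required":["rows"]}

```bash
mkdir -p pics; python3 - <<'E'
from station import ctrl, vision
import cv2,pickle,numpy as np
for n in("scene","top"):
    d=vision.get_image(n); cv2.imwrite(f"pics/{n}0.png",d["image"]); pickle.dump(d,open(f"{n}0.pkl","wb"))
    print(n,d["vertical_fov"],d["cx"],d["cy"],np.round(d["R"],4).tolist(),np.round(d["t"],4), -d["R"].T@d["t"])
o=ctrl.get_obs();print(o);print(ctrl.finger_overhang)
E
```

```text
scene 55.56564717550477 259.334626845612 187.19917833907832 [[-0.753, -0.6578, 0.0144], [-0.4685, 0.5206, -0.7138], [0.462, -0.5443, -0.7002]] [0.4074 0.3759 0.8318] [0.09851843 0.52503682 0.84481356]
top 49.73728669748894 262.88062428658213 193.48084068312974 [[0.0141, -0.9995, 0.0286], [-0.9908, -0.0178, -0.1341], [0.1345, -0.0264, -0.9906]] [-0.0863  0.597   1.1332] [ 0.44028872 -0.04565874  1.20500409]
{'t': 0.1, 'q': array([-1.25200759e+00,  5.32878644e-02,  1.61416351e+00,  3.52049258e-05,
        1.47602719e+00, -1.19024250e-01]), 'dq': array([-0.00253362, -0.00063596, -0.00342491,  0.00017174,  0.00047825,
       -0.0003894 ]), 'effort': array([ 3.00138026e-04, -3.94900811e+01, -3.71365178e+01, -9.20293201e-05,
        3.85876803e-03, -9.52222365e-06]), 'tool_pos': array([ 0.26483015, -0.56563581,  0.30278362]), 'tool_rot': array([-3.06478612e+00, -6.81822190e-01,  2.40481021e-04]), 'contact_force': array([-0.32239416, -0.38904552,  0.54517292]), 'wrist_torque': array([-0.01429472, -0.04130095,  0.05195812]), 'grip_force': 0.0, 'opening': 0.08534243088683476}
0.0726
```

View pics/scene0.png

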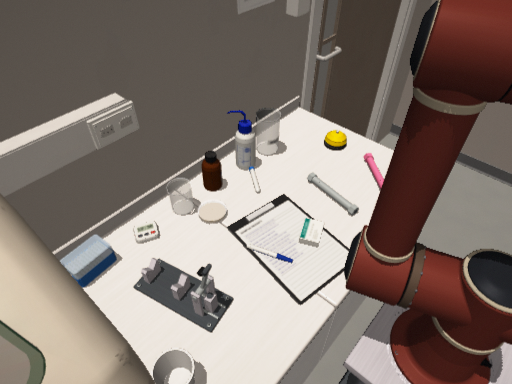

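View pics/top0.png

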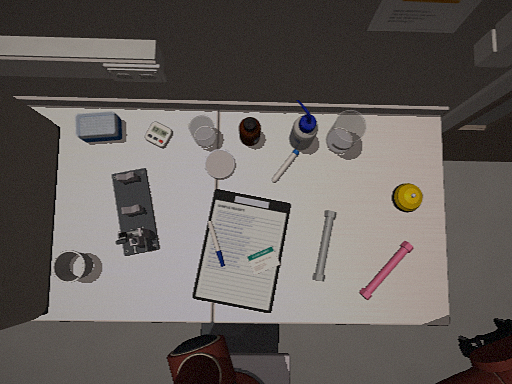

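The column is the grey bar in top at (325,245), lying on the white worktop with hexagonal nuts. The look-alike at (386,270) is the same shape but pink, so it is not meant. The cradle is at top (136,212), with the hinge, stop and clamp at its lower end near (137,240). I'll confirm both in an enlarged crop.

```bash
cat > h.py <<'E'
import numpy as np,cv2,pickle
def ray(d,p):
    f=d["image"].shape[0]/2/np.tan(np.radians(d["vertical_fov"]/2))
    R=np.array(d["R"]);c=-R.T@np.array(d["t"])
    return c,R.T@np.array([(p[0]-d["cx"])/f,(p[1]-d["cy"])/f,1.])
def at_z(d,p,z):
    c,v=ray(d,p); return c+v*(z-c[2])/v[2]
def proj(d,X):
    f=d["image"].shape[0]/2/np.tan(np.radians(d["vertical_fov"]/2))
    q=np.array(d["R"])@np.array(X)+np.array(d["t"]); return np.array([d["cx"]+f*q[0]/q[2],d["cy"]+f*q[1]/q[2]])
def tri(d1,p1,d2,p2):
    c1,v1=ray(d1,p1);c2,v2=ray(d2,p2)
    s=np.linalg.lstsq(np.c_[v1,-v2],c2-c1,rcond=None)[0]
    a,b=c1+s[0]*v1,c2+s[1]*v2; return (a+b)/2,np.linalg.norm(a-b)
E
python3 - <<'E'
from h import *
t=pickle.load(open("top0.pkl","rb"));s=pickle.load(open("scene0.pkl","rb"))
A=cv2.resize(t["image"][160:264,95:175],None,fx=5,fy=5,interpolation=cv2.INTER_CUBIC)
B=cv2.resize(s["image"][250:335,125:245],None,fx=3.3,fy=3.3,interpolation=cv2.INTER_CUBIC)
C=cv2.resize(t["image"][200:304,300:420],None,fx=2.2,fy=2.2,interpolation=cv2.INTER_CUBIC)
im=np.zeros((600,800,3),np.uint8)
im[:520,:400]=A; im[:B.shape[0],400:400+B.shape[1]]=B[:,:400]; im[300:300+C.shape[0],420:420+C.shape[1]]=C
cv2.imwrite("pics/crop1.png",im)
hsv=cv2.cvtColor(t["image"],cv2.COLOR_BGR2HSV)
# column: darker than white paper within region
roi=np.zeros(hsv.shape[:2],np.uint8); roi[200:290,303:348]=1
print(hsv[245,300:350,2],hsv[245,300:350,1])
m=((hsv[...,2]<150)&(roi>0)).astype(np.uint8)
n,l,st,ce=cv2.connectedComponentsWithStats(m);k=1+np.argmax(st[1:,4]);print(st[k],ce[k])
c,_=cv2.findContours((l==k).astype(np.uint8),0,1);r=cv2.minAreaRect(c[0]);print(r,np.round(cv2.boxPoints(r),1).tolist())
E
```

```text
[174 173 172 176 173 171 172 173 174 172 174 176 173 176 175 171 175 175
 177 187 127  81 112 128 149 140 118 100  72 146 179 174 171 173 173 172
 171 172 177 170 174 174 169 173 173 171 175 178 172 175] [16 15 15 14 12 13 13 18 19 18 18 19 16 19 19 19 15 19 22 15 18 16 11 16
 10 20 17 15 25 19 23 21 18 27 21 16 19 15 22 20 18 21 21 15 22 18 19 21
 24 22]
[312 210  25  72 690] [323.97536232 245.31014493]
((324.0605773925781, 245.3804168701172), (12.602420806884766, 71.37841796875), 10.459908485412598) [[311.3999938964844, 279.29998779296875], [324.29998779296875, 209.10000610351562], [336.70001220703125, 211.39999389648438], [323.79998779296875, 281.6000061035156]]
```

View pics/crop1.png

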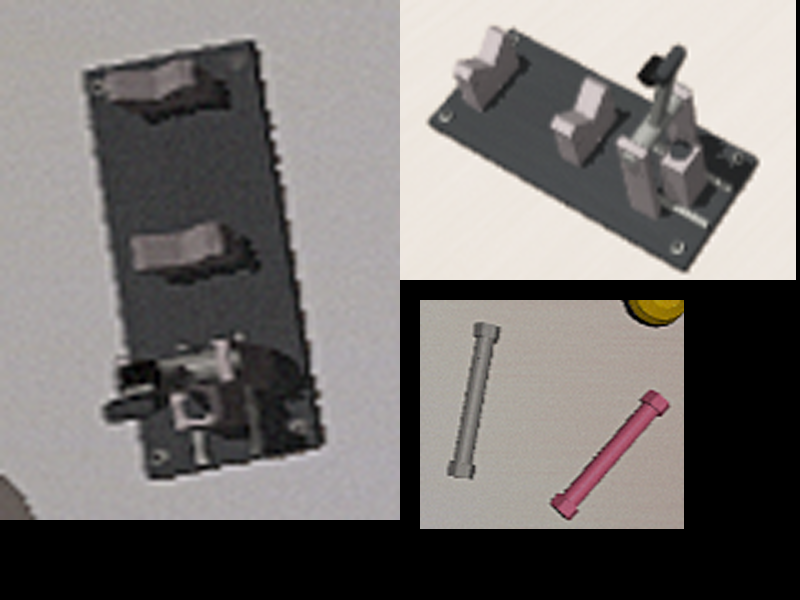

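The crop shows the grey column at top px about (324,245), clearly distinct from the pink one. In the cradle, the plate corners are at top px about (112,174), (146,168), (160,250), (125,256), and the clamp, stop and hinge are at the lower end, which is the robot side.

```bash
python3 - <<'E'
from h import *
t=pickle.load(open("top0.pkl","rb"));s=pickle.load(open("scene0.pkl","rb"))
def corners(d,g,z):
    gr=cv2.cvtColor(d["image"],cv2.COLOR_BGR2GRAY)
    p=cv2.cornerSubPix(gr,np.array(g,np.float32).reshape(-1,1,2),(4,4),(-1,-1),(3,50,.01)).reshape(-1,2)
    P=np.array([at_z(d,q,z) for q in p]);print(np.round(p,1).tolist());print(np.round(P,4).tolist())
    print("sides",np.linalg.norm(np.roll(P,-1,0)-P,axis=1),"centre",P.mean(0)); 
    ex=(P[0]+P[1]-P[2]-P[3]);print("dir deg",np.degrees(np.arctan2(ex[1],ex[0])))
corners(t,[(112,174.4),(146,168.4),(160,249.6),(125,255.6)],.01)
# scene: order far-left(+y,+x),(−y,+x),(−y,-x),(+y,-x)
sc=lambda x,y:(125+(x-400)/3.3,250+y/3.3)
corners(s,[sc(430,122),sc(512,30),sc(758,158),sc(686,270)],.01)
# column
for d,roi in((t,(200,290,303,348)),(s,(165,220,298,365))):
    g=d["image"][...,2].astype(int); m=np.zeros(g.shape,np.uint8); a=roi
    sub=g[a[0]:a[1],a[2]:a[3]]; bg=np.median(sub); m[a[0]:a[1],a[2]:a[3]]=sub<bg*0.87
    n,l,st,ce=cv2.connectedComponentsWithStats(m);k=1+np.argmax(st[1:,4])
    c,_=cv2.findContours((l==k).astype(np.uint8),0,1);r=cv2.minAreaRect(max(c,key=len));b=cv2.boxPoints(r)
    print(bg,st[k],r); 
    L=np.argsort([np.linalg.norm(b[1]-b[0]),np.linalg.norm(b[2]-b[1])])
    e=((b[0]+b[1])/2,(b[2]+b[3])/2) if L[0]==0 else ((b[1]+b[2])/2,(b[3]+b[0])/2)
    P=[at_z(d,q,.015) for q in e]; v=P[0]-P[1]
    print(np.round(e,1).tolist(),np.round(P,4).tolist(),"mid",(P[0]+P[1])/2,"len",np.linalg.norm(v),"deg",np.degrees(np.arctan2(v[1],v[0])))
    # long-axis direction only: PCA
    ys,xs=np.nonzero(l==k); 
E
```

```text
[[111.0999984741211, 174.39999389648438], [145.5, 167.60000610351562], [159.8000030517578, 248.3000030517578], [124.0999984741211, 255.39999389648438]]
[[0.6506, 0.3636, 0.01], [0.6725, 0.2657, 0.01], [0.4402, 0.2133, 0.01], [0.4188, 0.3124, 0.01]]
sides [0.10039517 0.23816919 0.10141907 0.2374348 ] centre [0.54554799 0.28875687 0.01      ]
dir deg 12.572734585108543
[[132.60000610351562, 286.5], [157.60000610351562, 258.20001220703125], [233.5, 298.20001220703125], [211.0, 332.5]]
[[0.6517, 0.364, 0.01], [0.6736, 0.2684, 0.01], [0.4373, 0.2169, 0.01], [0.416, 0.3139, 0.01]]
sides [0.09805663 0.24183309 0.09928577 0.24100128] centre [0.54462961 0.29078483 0.01      ]
dir deg 12.138589380454412
172.0 [312 210  25  72 690] ((324.0605773925781, 245.3804168701172), (12.602420806884766, 71.37841796875), 10.459908485412598)
[[330.5, 210.3000030517578], [317.6000061035156, 280.5]] [[0.5563, -0.2742, 0.015], [0.3562, -0.2358, 0.015]] mid [ 0.45625911 -0.2550204   0.015     ] len 0.20373412522000606 deg -10.878820431248123
238.0 [307 173  52  44 589] ((332.1463623046875, 194.6123046875), (62.19175720214844, 11.825843811035156), 37.50414276123047)
[[307.5, 175.6999969482422], [356.79998779296875, 213.5]] [[0.5619, -0.2703, 0.015], [0.3501, -0.2323, 0.015]] mid [ 0.45602168 -0.25130864  0.015     ] len 0.21523227319792568 deg -10.165259127702353
```

```bash
python3 - <<'E'
from h import *
t=pickle.load(open("top0.pkl","rb"));s=pickle.load(open("scene0.pkl","rb"))
im=np.zeros((600,800,3),np.uint8)
A=cv2.resize(t["image"][165:225,110:150],None,fx=9,fy=9,interpolation=cv2.INTER_CUBIC)
B=cv2.resize(s["image"][250:305,138:182],None,fx=9,fy=9,interpolation=cv2.INTER_CUBIC)
B=np.clip(B.astype(float)*1.0,0,255)
im[:540,:360]=np.clip(A.astype(float)*1.5,0,255); im[:495,380:380+396]=B
for k in range(0,600,45):
    cv2.putText(im,str(165+k//9),(0,k+5),0,.35,(0,255,255)); cv2.putText(im,str(250+k//9),(381,k+5),0,.35,(0,0,255))
    if k<360: cv2.putText(im,str(110+k//9),(k,555),0,.35,(0,255,255))
    if k<396: cv2.putText(im,str(138+k//9),(k+380,510),0,.35,(0,255,255))
cv2.imwrite("pics/crop2.png",im)
E
```

```text
(no output)
```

View pics/crop2.png

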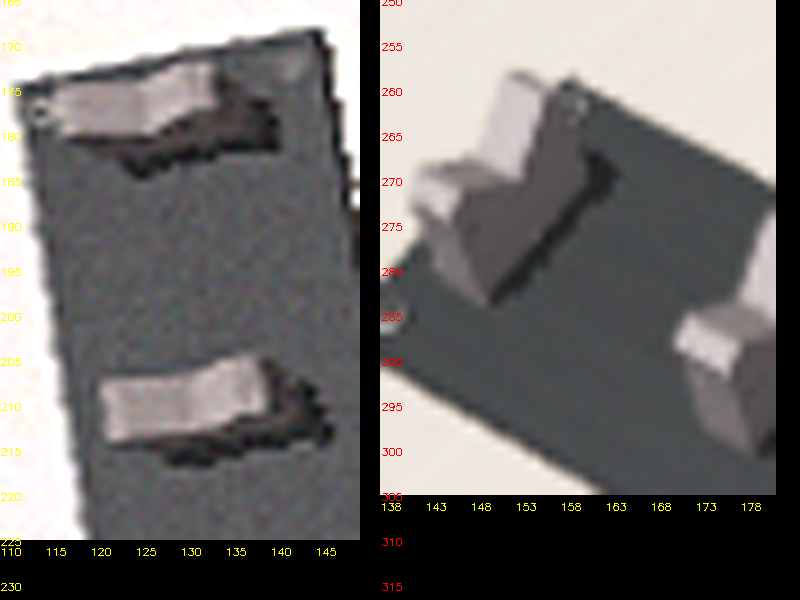

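```bash
python3 - <<'E'
from h import *
t=pickle.load(open("top0.pkl","rb"));s=pickle.load(open("scene0.pkl","rb"))
tp=lambda q:(110+q[0]/9-.44,165+q[1]/9-.44)
sp=lambda q:(138+(q[0]-380)/9-.44,250+q[1]/9-.44)
C=[]
for n,g in(("B",[(50,87),(58,137),(215,110),(212,62)]),("A",[(101,382),(110,442),(268,410),(262,355)])):
    P=np.array([at_z(t,tp(q),.061) for q in g]);print(n,np.round(P,4).tolist(),np.linalg.norm(np.roll(P,-1,0)-P,axis=1));C.append(P.mean(0));print(C[-1])
v=C[0]-C[1];print("sep",np.linalg.norm(v),"deg",np.degrees(np.arctan2(v[1],v[0])))
# scene block B: upper-left land corners outer far(+x,+y) ; inner edge etc
for q in [(418,168),(416,208),(438,222),(517,70),(546,80)]: print("scene",q,at_z(s,sp(q),.061))
a=np.radians(12.35);ex=np.array([np.cos(a),np.sin(a),0]);ey=np.array([-ex[1],ex[0],0])
m=(C[0]+C[1])/2-ex*(-.0015); m[2]=.06;print("seat",m)
c=np.array([.5451,.2898,0]);print("seat rel plate",(m-c)@ex,(m-c)@ey)
for nm,X in(("hinge",m-ex*.12+[0,0,.03]),("A",m-.049*ex),("B",m+.046*ex),("tip1.75",m-ex*.12+[0,0,.03]+.092*(np.cos(1.75)*ex+np.sin(1.75)*np.array([0,0,1])))):
    print(nm,np.round(X,4),proj(t,X),proj(s,X))
E
```

```text
B [[0.6423, 0.335, 0.061], [0.6267, 0.3316, 0.061], [0.636, 0.2841, 0.061], [0.6511, 0.2859, 0.061]] [0.01594382 0.04837834 0.01513169 0.04989213]
[0.63900791 0.30916623 0.061     ]
A [[0.5512, 0.314, 0.061], [0.5328, 0.3102, 0.061], [0.5434, 0.2629, 0.061], [0.5603, 0.2657, 0.061]] [0.01870335 0.04840521 0.0170729  0.04917172]
[0.546925   0.28817502 0.061     ]
sep 0.0944451890901925 deg 12.841695541561593
scene (418, 168) [0.6438252  0.32867286 0.061     ]
scene (416, 208) [0.63365612 0.33670013 0.061     ]
scene (438, 222) [0.62553807 0.33537332 0.061     ]
scene (517, 70) [0.64979338 0.2906238  0.061     ]
scene (546, 80) [0.64094377 0.28726451 0.061     ]
seat [0.59443175 0.29899145 0.06      ]
seat rel plate 0.05015607055840348 -0.0015724631937171108
hinge [0.4772 0.2733 0.09  ] [131.1339529 233.8388432] [202.7575029  287.07682631]
A [0.5466 0.2885 0.06  ] [130.12733592 208.85734821] [179.82942763 280.71827568]
B [0.6394 0.3088 0.06  ] [124.6688201  175.49469655] [149.50746071 264.40129179]
tip1.75 [0.4612 0.2698 0.1805] [121.5679789  239.06451414] [205.11170348 268.15542227]
```

```bash
cat >> h.py <<'E'
from scipy.spatial.transform import Rotation as Ro
SEAT=np.array([.5941,.2998,.06]);A=np.radians(12.4)
EX=np.array([np.cos(A),np.sin(A),0]);EY=np.array([-EX[1],EX[0],0]);EZ=np.array([0,0,1.])
def plan(target,head_deg,n):
    """n equal rows: turn share then shift in the tool frame as it stands at row start"""
    from station import ctrl
    o=ctrl.get_obs();Rm=Ro.from_rotvec(o["tool_rot"]).as_matrix();p=o["tool_pos"]
    h=np.degrees(np.arctan2(Rm[1,0],Rm[0,0])); d=np.radians(h-head_deg); d=(d+np.pi/2)%np.pi-np.pi/2
    print("t %.2f"%o["t"],"pos",np.round(p,4),"head %.2f"%h,"tilt",np.round(Rm[:,2],4),"open %.4f"%o["opening"],"F",np.round(o["contact_force"],2),"turn %.4f /row %.4f"%(d,d/n))
    w=(np.array(target)-p)
    print("total if turned last (tool frame)",np.round(Rm.T@w,4))
    R2=Rm@Ro.from_rotvec([0,0,d]).as_matrix(); print("after turning",np.round(R2.T@w,4),"/row",np.round(R2.T@w/n,4))
E
python3 - <<'E'
from h import *
plan([.456,-.2535,.15],-10.5,8)
E
```

```text
t 0.10 pos [ 0.2648 -0.5656  0.3028] head 25.08 tilt [-6.0e-04  1.8e-03 -1.0e+00] open 0.0853 F [-0.32 -0.39  0.55] turn 0.6211 /row 0.0776
total if turned last (tool frame) [ 0.3054 -0.2014  0.1532]
after turning [ 0.1312 -0.3415  0.1532] /row [ 0.0164 -0.0427  0.0192]
```

>>> drive_tool(rows=[[[0.02, -0.013, 0.01], 0], [[0.034, -0.0224, 0.017], 0], [[0.034, -0.0224, 0.017], 0], [[0.034, -0.0224, 0.017], 0], [[0.034, -0.0224, 0.017], 0], [[0.034, -0.0224, 0.017], 0], [[0.034, -0.0224, 0.017], 0], [[0.034, -0.0224, 0.017], 0], [[0.034, -0.0224, 0.017], 0], [[0.014, -0.01, 0.007], 0]], jaw=0.0)

```text
t: 1.1
tool_pos: [0.4564, -0.2497, 0.1484]
tool_rot: [-3.062, -0.686, 0.003]
contact_force: [-1.3, 0.5, 0.5]
opening: 0.0855
grip_force: 0.0
```

>>> drive_tool(rows=[[[0, 0, 0], 0.124], [[0, 0, 0], 0.124], [[0, 0, 0], 0.124], [[0, 0, 0], 0.124], [[0, 0, 0], 0.125], [[0, 0, 0], 0]])

```text
t: 1.7
tool_pos: [0.4561, -0.253, 0.1505]
tool_rot: [-3.128, 0.287, 0.001]
contact_force: [0.0, -0.3, -0.2]
opening: 0.0853
grip_force: 0.0
```

```bash
python3 - <<'E'
from h import *
plan([.456,-.2535,.076],-10.5,8)
from station import vision
for n in ("top","scene"):
    d=vision.get_image(n)
    if n=="top": pickle.dump(d,open("top1.pkl","wb")); cv2.imwrite("pics/top1.png",cv2.resize(d["image"][180:310,270:370],None,fx=4.5,fy=4.5))
E
```

```text
t 1.70 pos [ 0.4561 -0.253   0.1505] head -10.48 tilt [-7.e-04  5.e-04 -1.e+00] open 0.0853 F [ 0.04 -0.25 -0.18] turn 0.0003 /row 0.0000
total if turned last (tool frame) [0.     0.0006 0.0745]
after turning [0.     0.0006 0.0745] /row [0.     0.0001 0.0093]
```

>>> drive_tool(rows=[[[0, 0, 0.015], 0], [[0, 0, 0.02], 0], [[0, 0, 0.02], 0], [[0, 0, 0.01], 0], [[0, 0, 0.006], 0], [[0, 0, 0.003], 0], [[0, 0, 0], 0]])

```text
t: 2.5
tool_pos: [0.4565, -0.2533, 0.077]
tool_rot: [3.128, -0.287, 0.0]
contact_force: [0.1, -0.7, -0.2]
opening: 0.0854
grip_force: 0.0
```

>>> drive_tool(rows=[[[0, 0, 0], 0], [[0, 0, 0], 0], [[0, 0, 0], 0], [[0, 0, 0], 0], [[0, 0, 0], 0], [[0, 0, 0], 0], [[0, 0, 0], 0], [[0, 0, 0], 0], [[0, 0, 0], 0], [[0, 0, 0], 0]], jaw=1.0, grip_force=40)

```text
t: 3.5
tool_pos: [0.4567, -0.2538, 0.0776]
tool_rot: [3.127, -0.287, 0.001]
contact_force: [-2.3, -1.6, 6.0]
opening: 0.0225
grip_force: 39.5
```

>>> drive_tool(rows=[[[0, 0, -0.005], 0], [[0, 0, -0.015], 0], [[0, 0, -0.03], 0], [[0, 0, -0.04], 0], [[0, 0, -0.04], 0], [[0, 0, -0.03], 0], [[0, 0, -0.01], 0], [[0, 0, 0], 0], [[0, 0, 0], 0]])

```text
t: 4.4
tool_pos: [0.4555, -0.2524, 0.2447]
tool_rot: [-3.126, 0.287, 0.005]
contact_force: [-0.2, -0.6, -5.3]
opening: 0.0224
grip_force: 39.8
```

```bash
python3 - <<'E'
from h import *
plan(SEAT+EX*.016+[0,0,.25-.06],12.4,10)
from station import vision
im=[]
for n in ("top","scene"):
    d=vision.get_image(n); pickle.dump(d,open(n+"1.pkl","wb")); im.append(d["image"])
a=cv2.resize(im[0][170:310,270:370],None,fx=4,fy=4); b=cv2.resize(im[1][110:250,280:380],None,fx=4,fy=4)
cv2.imwrite("pics/lift.png",np.hstack([a,b]))
E
```

```text
t 4.40 pos [ 0.4555 -0.2524  0.2447] head -10.49 tilt [-0.0028  0.0024 -1.    ] open 0.0224 F [-0.18 -0.61 -5.35] turn -0.3995 /row -0.0400
total if turned last (tool frame) [ 0.0504 -0.5744 -0.0044]
after turning [ 0.2699 -0.5096 -0.0044] /row [ 0.027  -0.051  -0.0004]
```

View pics/lift.png

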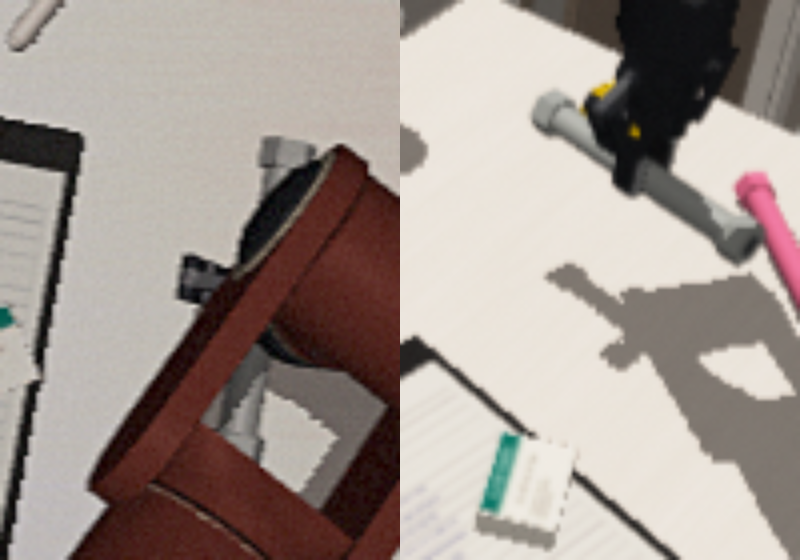

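The lift picture shows the column held near its middle: nut ends in scene at about (316,137) and (365,170), gripper at about (338,148). Now I'll work out the offset of its middle from the tool.

```bash
python3 - <<'E'
from h import *
s=pickle.load(open("scene1.pkl","rb"));t=pickle.load(open("top1.pkl","rb"))
p=np.array([.4555,-.2524,.182]);h=np.radians(-10.5);u=np.array([np.cos(h),np.sin(h),0])
for off in(-.01,0,.01): print(off,[np.round(proj(s,p+u*(off+k*.1)),1).tolist() for k in(1,-1)],[np.round(proj(t,p+u*(off+k*.1)),1).tolist() for k in(1,-1)])
g=s["image"][115:190,300:375].copy()
P=[at_z(s,q,.182) for q in((315.8,136.3),(365.5,169.5))];v=P[0]-P[1];print(P,(np.mean(P,0)-p)@u,np.linalg.norm(v))
E
```

```text
-0.01 [[317.9, 138.0], [370.1, 173.3]] [[341.2, 208.9], [327.1, 289.3]]
0 [[315.6, 136.4], [367.2, 171.4]] [[341.8, 205.0], [327.9, 285.1]]
0.01 [[313.3, 134.8], [364.4, 169.4]] [[342.5, 201.1], [328.6, 281.0]]
[array([ 0.55364906, -0.27146997,  0.182     ]), array([ 0.36454416, -0.23790264,  0.182     ])] 0.003953030184010014 0.19206099463637033
```

>>> drive_tool(rows=[[[0, 0, -0.02], -0.08], [[0, 0, -0.02], -0.1], [[0, 0, -0.02], -0.1], [[0, 0, 0], -0.1], [[0.01, -0.02, 0], -0.0195], [[0.02, -0.038, 0], 0], [[0.02, -0.038, 0], 0], [[0.02, -0.038, 0], 0], [[0.02, -0.038, 0], 0], [[0.02, -0.038, 0], 0]])

```text
t: 5.5
tool_pos: [0.5187, -0.0228, 0.3045]
tool_rot: [-3.122, -0.339, 0.005]
contact_force: [-0.3, -0.3, -3.8]
opening: 0.0221
grip_force: 40.0
```

>>> drive_tool(rows=[[[0.02, -0.038, 0], 0], [[0.02, -0.038, 0], 0], [[0.02, -0.038, 0], 0], [[0.02, -0.038, 0], 0], [[0.02, -0.038, 0], 0], [[0.02, -0.038, 0], 0], [[0.02, -0.038, 0], 0], [[0.01, -0.02, 0], 0], [[0, 0, 0], 0], [[0, 0, 0], 0]])

```text
t: 6.5
tool_pos: [0.6037, 0.287, 0.3041]
tool_rot: [3.122, 0.34, -0.007]
contact_force: [0.1, -0.2, -4.8]
opening: 0.0225
grip_force: 40.1
```

```bash
python3 - <<'E'
from h import *
plan(SEAT+EX*.014+[0,0,.0626+.03],12.4,10)
E
```

```text
t 6.50 pos [0.6037 0.287  0.3041] head 12.44 tilt [-0.0041 -0.0019 -1.    ] open 0.0225 F [ 0.1  -0.23 -4.77] turn 0.0007 /row 0.0001
total if turned last (tool frame) [ 0.0081 -0.0147  0.1515]
after turning [ 0.008  -0.0147  0.1515] /row [ 0.0008 -0.0015  0.0151]
```

>>> drive_tool(rows=[[[0.004, -0.007, 0.01], 0], [[0.004, -0.0077, 0.02], 0], [[0, 0, 0.03], 0], [[0, 0, 0.03], 0], [[0, 0, 0.03], 0], [[0, 0, 0.02], 0], [[0, 0, 0.01], 0], [[0, 0, 0], 0], [[0, 0, 0], 0]])

```text
t: 7.4
tool_pos: [0.6095, 0.3029, 0.1578]
tool_rot: [-3.123, -0.338, -0.002]
contact_force: [0.6, 0.4, -4.3]
opening: 0.0225
grip_force: 40.1
```

```bash
python3 - <<'E'
from h import *
plan(SEAT+EX*.014+[0,0,.0626],12.4,10)
from station import vision
im=[]
for n in ("top","scene"):
    d=vision.get_image(n); pickle.dump(d,open(n+"2.pkl","wb")); im.append(d["image"])
a=cv2.resize(im[0][155:265,90:180],None,fx=4.5,fy=4.5); b=cv2.resize(im[1][220:330,120:210],None,fx=4.4,fy=4.5)
cv2.imwrite("pics/over.png",np.hstack([a,b])[:600,:800])
s=d;import json
E
```

```text
t 7.40 pos [0.6095 0.3029 0.1578] head 12.36 tilt [ 1.3e-03  6.0e-04 -1.0e+00] open 0.0225 F [ 0.59  0.41 -4.34] turn -0.0007 /row -0.0001
total if turned last (tool frame) [-0.0018 -0.0003  0.0352]
after turning [-0.0018 -0.0003  0.0352] /row [-0.0002 -0.      0.0035]
```

View pics/over.png

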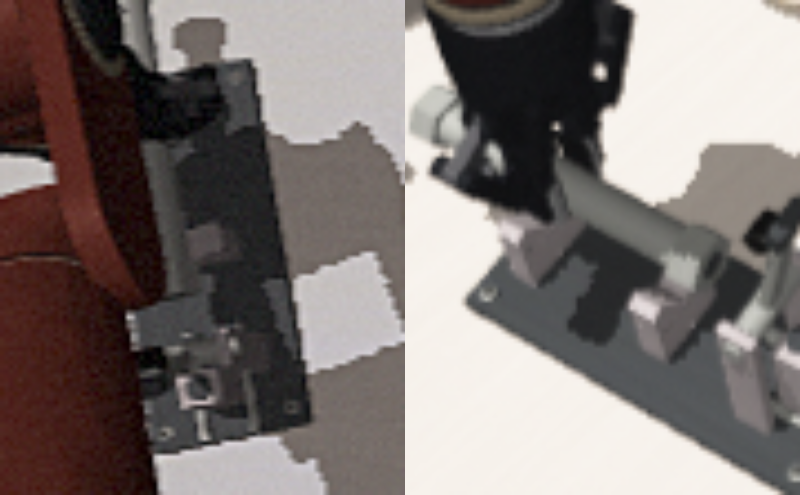

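```bash
python3 - <<'E'
from h import *
s=pickle.load(open("scene2.pkl","rb"));t=pickle.load(open("top2.pkl","rb"))
a=np.array([.6095,.3029,.1578-.0626])
for off in(0,.01,.02): print(off,"near end",proj(s,a+EX*(off-.1)),"far end",proj(s,a+EX*(off+.1)),"mid",proj(s,a+off*EX))
print("top at blockA station",proj(t,a-EX*.065),proj(t,a-EX*.1))
print(at_z(s,(190.5,278.9),a[2]), (at_z(s,(190.5,278.9),a[2])-a)@EX,(at_z(s,(190.5,278.9),a[2])-a)@EY)
# V-block shapes
print("far nut seen",[(at_z(s,q,a[2])-a)@EX for q in((122,246),(124,245))],"tcp",proj(s,[.6095,.3029,.1578]))
E
```

```text
0 near end [189.83177985 279.39126257] far end [125.09808619 245.12342508] mid [156.23764758 261.60766024]
0.01 near end [186.35367209 277.55006945] far end [122.10881201 243.541004  ] mid [153.01782543 259.90319483]
0.02 near end [182.90276604 275.72327599] far end [119.14122067 241.97006108] mid [149.82223733 258.2115581 ]
top at blockA station [126.13994606 207.77516847] [128.2402575  220.63316534]
[0.51165942 0.27953292 0.0952    ] -0.10057591938138204 -0.001812151820549318
far nut seen [np.float64(0.10481140996788947), np.float64(0.10265929460508696)] tcp [151.23868649 246.06821844]
```

>>> drive_tool(rows=[[[0, 0, 0.005], 0], [[0, 0, 0.006], 0], [[0, 0, 0.006], 0], [[0, 0, 0.005], 0], [[0, 0, 0.003], 0], [[0, 0, 0.002], 0], [[0, 0, 0], 0]], jaw=1.0, grip_force=20)

```text
t: 8.2
tool_pos: [0.6088, 0.303, 0.1294]
tool_rot: [3.123, 0.339, -0.001]
contact_force: [-0.7, 0.7, -3.9]
opening: 0.0227
grip_force: 40.1
```

>>> drive_tool(rows=[[[0, 0, 0.001], 0], [[0, 0, 0.001], 0], [[0, 0, 0.001], 0], [[0, 0, 0], 0]])

```text
t: 8.6
tool_pos: [0.6089, 0.303, 0.1268]
tool_rot: [3.123, 0.339, -0.0]
contact_force: [-1.1, 0.8, -3.5]
opening: 0.0225
grip_force: 40.1
```

>>> drive_tool(rows=[[[0, 0, 0.001], 0], [[0, 0, 0.001], 0], [[0, 0, 0], 0]])

```text
t: 8.9
tool_pos: [0.6088, 0.303, 0.1247]
tool_rot: [3.123, 0.339, -0.001]
contact_force: [-0.8, 0.3, -3.7]
opening: 0.0227
grip_force: 40.1
```

>>> drive_tool(rows=[[[0, 0, 0.0005], 0], [[0, 0, 0.0005], 0], [[0, 0, 0], 0]])

```text
t: 9.2
tool_pos: [0.609, 0.3031, 0.1241]
tool_rot: [-3.123, -0.339, -0.0]
contact_force: [-1.0, 0.3, -2.9]
opening: 0.0226
grip_force: 40.2
```

>>> drive_tool(rows=[[[0, 0, 0.0005], 0], [[0, 0, 0.0005], 0], [[0, 0, 0], 0]])

```text
t: 9.5
tool_pos: [0.6092, 0.3034, 0.1237]
tool_rot: [-3.122, -0.339, -0.001]
contact_force: [-1.7, 0.7, 1.3]
opening: 0.0225
grip_force: 40.7
```

>>> drive_tool(rows=[[[0, 0, 0.0005], 0], [[0, 0, 0], 0], [[0, 0, 0], 0]])

```text
t: 9.8
tool_pos: [0.6093, 0.3035, 0.1235]
tool_rot: [-3.122, -0.339, -0.002]
contact_force: [-2.8, 2.0, 5.8]
opening: 0.0226
grip_force: 41.1
```

```bash
python3 - <<'E'
from h import *
plan(SEAT+EX*.014+[0,0,.0626],12.4,10)
from station import ctrl
print(ctrl.get_obs()["wrist_torque"])
E
```

```text
t 9.80 pos [0.6093 0.3035 0.1235] head 12.40 tilt [ 0.001   0.0011 -1.    ] open 0.0226 F [-2.84  1.99  5.76] turn -0.0000 /row -0.0000
total if turned last (tool frame) [-0.0016  0.0004  0.0009]
after turning [-0.0016  0.0004  0.0009] /row [-0.0002  0.      0.0001]
[0.3768034  0.52134096 0.05209059]
```

>>> drive_tool(rows=[[[0, 0, 0], 0], [[0, 0, 0], 0], [[0, 0, 0], 0], [[0, 0, 0], 0]], jaw=0.66)

```text
t: 10.2
tool_pos: [0.609, 0.3027, 0.122]
tool_rot: [3.123, 0.339, -0.0]
contact_force: [0.3, 0.2, -0.7]
opening: 0.0289
grip_force: 0.0
```

```bash
python3 - <<'E'
from h import *
plan(SEAT+EX*.014+[0,0,.0626],12.4,10)
from station import vision
im=[]
for n in ("top","scene"):
    d=vision.get_image(n); pickle.dump(d,open(n+"3.pkl","wb")); im.append(d["image"])
a=cv2.resize(im[0][155:265,90:180],None,fx=4.5,fy=4.5); b=cv2.resize(im[1][220:330,120:210],None,fx=4.4,fy=4.5)
cv2.imwrite("pics/seat.png",np.hstack([a,b])[:600,:800])
E
```

```text
t 10.20 pos [0.609  0.3027 0.122 ] head 12.38 tilt [-2.e-04 -5.e-04 -1.e+00] open 0.0289 F [ 0.28  0.16 -0.74] turn -0.0004 /row -0.0000
total if turned last (tool frame) [-0.0012 -0.0004 -0.0006]
after turning [-0.0012 -0.0004 -0.0006] /row [-0.0001 -0.     -0.0001]
```

View pics/seat.png

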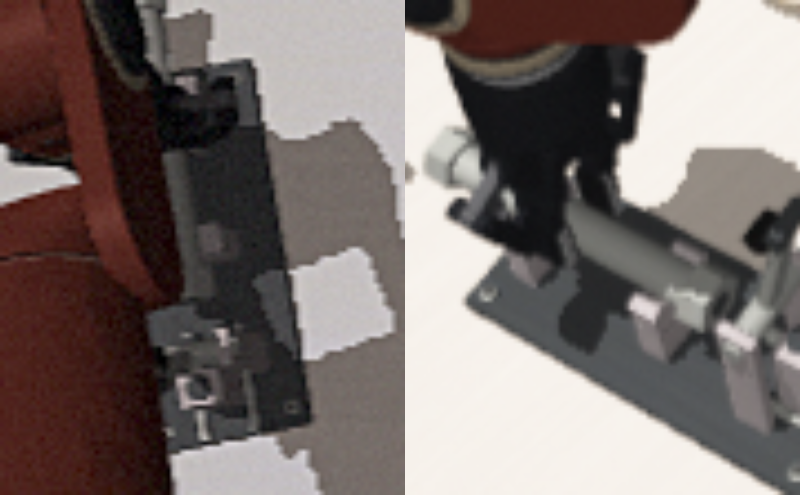

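The picture shows the column seated in both Vs. Near nut is at scene px about (190,287), short of the stop. Regrip lightly and slide.

>>> drive_tool(rows=[[[0, 0, 0], 0], [[0, 0, 0], 0], [[0, 0, 0], 0], [[0, 0, 0], 0], [[0, 0, 0], 0]], jaw=1.0, grip_force=25)

```text
t: 10.8
tool_pos: [0.6087, 0.3043, 0.1226]
tool_rot: [-3.121, -0.339, -0.0]
contact_force: [-1.1, 4.2, -0.3]
opening: 0.0231
grip_force: 26.9
```

>>> drive_tool(rows=[[[-0.001, 0, 0], 0], [[-0.001, 0, 0], 0], [[-0.001, 0, 0], 0], [[-0.001, 0, 0], 0], [[0, 0, 0], 0]])

```text
t: 11.3
tool_pos: [0.6058, 0.3032, 0.1231]
tool_rot: [-3.121, -0.339, -0.005]
contact_force: [1.9, 4.9, -1.3]
opening: 0.0228
grip_force: 26.9
```

>>> drive_tool(rows=[[[-0.001, -0.001, 0], 0], [[-0.001, -0.0005, 0], 0], [[0, 0, 0], 0]])

```text
t: 11.6
tool_pos: [0.6031, 0.3033, 0.1226]
tool_rot: [-3.123, -0.339, -0.002]
contact_force: [2.4, 2.7, -0.5]
opening: 0.0228
grip_force: 26.9
```

>>> drive_tool(rows=[[[-0.001, 0, 0], 0], [[-0.001, 0, 0], 0], [[0, 0, 0], 0]])

```text
t: 11.9
tool_pos: [0.6009, 0.3028, 0.1226]
tool_rot: [-3.123, -0.339, -0.001]
contact_force: [2.4, 1.9, -0.3]
opening: 0.0233
grip_force: 26.9
```

>>> drive_tool(rows=[[[-0.001, 0, 0], 0], [[-0.001, 0, 0], 0], [[0, 0, 0], 0]])

```text
t: 12.2
tool_pos: [0.5989, 0.3023, 0.1226]
tool_rot: [-3.123, -0.339, -0.0]
contact_force: [2.7, 2.2, 1.0]
opening: 0.0229
grip_force: 26.9
```

>>> drive_tool(rows=[[[-0.001, 0, 0], 0], [[-0.001, 0, 0], 0], [[0, 0, 0], 0]])

```text
t: 12.5
tool_pos: [0.5969, 0.3019, 0.1226]
tool_rot: [-3.123, -0.339, -0.0]
contact_force: [2.2, 2.8, 0.9]
opening: 0.0225
grip_force: 26.9
```

>>> drive_tool(rows=[[[-0.001, 0, 0], 0], [[-0.001, 0, 0], 0], [[0, 0, 0], 0]])

```text
t: 12.8
tool_pos: [0.595, 0.3015, 0.1226]
tool_rot: [-3.123, -0.339, -0.0]
contact_force: [4.1, 2.9, 0.1]
opening: 0.0228
grip_force: 26.9
```

>>> drive_tool(rows=[[[-0.001, 0, 0], 0], [[0, 0, 0], 0]])

```text
t: 13.0
tool_pos: [0.594, 0.3013, 0.1226]
tool_rot: [-3.123, -0.339, -0.0]
contact_force: [3.8, 2.7, 0.9]
opening: 0.023
grip_force: 27.0
```

>>> drive_tool(rows=[[[-0.001, 0, 0], 0], [[0, 0, 0], 0]])

```text
t: 13.2
tool_pos: [0.593, 0.3011, 0.1226]
tool_rot: [-3.123, -0.339, -0.0]
contact_force: [4.2, 3.2, 1.3]
opening: 0.0231
grip_force: 27.0
```

>>> drive_tool(rows=[[[-0.001, 0, 0], 0], [[0, 0, 0], 0]])

```text
t: 13.4
tool_pos: [0.5921, 0.3009, 0.1225]
tool_rot: [-3.123, -0.339, -0.0]
contact_force: [3.4, 2.4, 0.9]
opening: 0.0232
grip_force: 27.0
```

>>> drive_tool(rows=[[[-0.001, 0, 0], 0], [[0, 0, 0], 0]])

```text
t: 13.6
tool_pos: [0.5911, 0.3006, 0.1226]
tool_rot: [-3.123, -0.339, -0.0]
contact_force: [4.0, 3.1, 1.3]
opening: 0.0233
grip_force: 27.0
```

>>> drive_tool(rows=[[[-0.001, 0, 0], 0], [[0, 0, 0], 0]])

```text
t: 13.8
tool_pos: [0.5902, 0.3004, 0.1226]
tool_rot: [-3.123, -0.339, -0.0]
contact_force: [3.4, 3.4, 1.1]
opening: 0.023
grip_force: 27.0
```

>>> drive_tool(rows=[[[-0.001, 0, 0], 0], [[0, 0, 0], 0]])

```text
t: 14.0
tool_pos: [0.5892, 0.3002, 0.1225]
tool_rot: [-3.123, -0.339, -0.0]
contact_force: [3.7, 3.6, 1.0]
opening: 0.0233
grip_force: 27.0
```

>>> drive_tool(rows=[[[-0.001, 0, 0], 0], [[0, 0, 0], 0]])

```text
t: 14.2
tool_pos: [0.5882, 0.3, 0.1226]
tool_rot: [-3.123, -0.339, -0.0]
contact_force: [3.6, 3.0, 1.8]
opening: 0.0231
grip_force: 27.0
```

>>> drive_tool(rows=[[[-0.001, 0, 0], 0], [[0, 0, 0], 0]])

```text
t: 14.4
tool_pos: [0.5873, 0.2998, 0.1226]
tool_rot: [-3.123, -0.339, -0.001]
contact_force: [4.3, 3.7, 1.2]
opening: 0.0231
grip_force: 27.0
```

>>> drive_tool(rows=[[[-0.001, -0.0005, 0], 0], [[0, 0, 0], 0]])

```text
t: 14.6
tool_pos: [0.5864, 0.2997, 0.1225]
tool_rot: [3.122, 0.339, 0.001]
contact_force: [4.7, 1.4, 1.3]
opening: 0.023
grip_force: 27.0
```

>>> drive_tool(rows=[[[-0.001, 0, 0], 0], [[0, 0, 0], 0]])

```text
t: 14.8
tool_pos: [0.5854, 0.2995, 0.1225]
tool_rot: [3.122, 0.339, 0.001]
contact_force: [3.6, 2.0, 0.8]
opening: 0.0228
grip_force: 27.0
```

>>> drive_tool(rows=[[[-0.001, 0, 0], 0], [[0, 0, 0], 0]])

```text
t: 15.0
tool_pos: [0.5845, 0.2993, 0.1226]
tool_rot: [3.123, 0.339, 0.001]
contact_force: [4.7, 1.8, 1.2]
opening: 0.0229
grip_force: 27.0
```

>>> drive_tool(rows=[[[-0.001, 0, 0], 0], [[0, 0, 0], 0]])

```text
t: 15.2
tool_pos: [0.5835, 0.2991, 0.1226]
tool_rot: [3.123, 0.339, 0.002]
contact_force: [5.0, 2.1, 1.7]
opening: 0.023
grip_force: 27.0
```

>>> drive_tool(rows=[[[-0.001, 0, 0], 0], [[0, 0, 0], 0]])

```text
t: 15.4
tool_pos: [0.5826, 0.2989, 0.1226]
tool_rot: [3.123, 0.339, 0.002]
contact_force: [5.5, 2.0, 1.3]
opening: 0.0229
grip_force: 27.0
```

>>> drive_tool(rows=[[[-0.001, 0, 0], 0], [[0, 0, 0], 0]])

```text
t: 15.6
tool_pos: [0.5821, 0.2987, 0.1226]
tool_rot: [3.123, 0.339, 0.004]
contact_force: [7.0, 1.9, -1.2]
opening: 0.0228
grip_force: 26.8
```

>>> drive_tool(rows=[[[-0.001, 0, 0], 0], [[0, 0, 0], 0]])

```text
t: 15.8
tool_pos: [0.5817, 0.2986, 0.1227]
tool_rot: [-3.123, -0.339, -0.007]
contact_force: [9.6, 3.5, -2.9]
opening: 0.0231
grip_force: 26.7
```

>>> drive_tool(rows=[[[-0.001, 0, 0], 0], [[0, 0, 0], 0], [[0, 0, 0], 0]])

```text
t: 16.1
tool_pos: [0.5815, 0.2984, 0.1229]
tool_rot: [-3.123, -0.338, -0.011]
contact_force: [12.6, 3.3, -3.5]
opening: 0.0227
grip_force: 26.6
```

```bash
python3 - <<'E'
from h import *
plan(SEAT-EX*.0125+[0,0,.0626],12.4,10)
from station import vision
im=[]
for n in ("top","scene"):
    d=vision.get_image(n); pickle.dump(d,open(n+"4.pkl","wb")); im.append(d["image"])
a=cv2.resize(im[0][155:265,90:180],None,fx=4.5,fy=4.5); b=cv2.resize(im[1][240:330,155:235],None,fx=5,fy=5)
b=cv2.copyMakeBorder(b,0,495-450,0,0,cv2.BORDER_CONSTANT)
cv2.imwrite("pics/home.png",np.hstack([a,b])[:600,:800])
E
```

```text
t 16.10 pos [0.5815 0.2984 0.1229] head 12.36 tilt [ 0.0069  0.001  -1.    ] open 0.0227 F [12.63  3.26 -3.49] turn -0.0007 /row -0.0001
total if turned last (tool frame) [0.0001 0.0013 0.0003]
after turning [0.0001 0.0013 0.0003] /row [0.     0.0001 0.    ]
```

View pics/home.png

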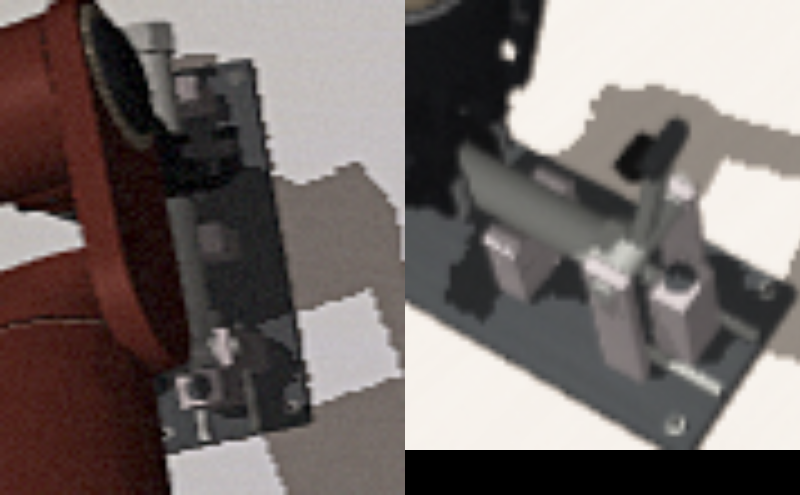

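The picture shows the near nut between the cheeks at the stop, at scene px about (196,290). The tab of the arm is at scene px about (209,266) and the pad at about (201,271). Force rose to 13 N at a hard stop, so the pin is home. Now release and lift, then measure the arm angle.

>>> drive_tool(rows=[[[0, 0, 0], 0], [[0, 0, 0], 0], [[0, 0, 0], 0], [[0, 0, 0], 0], [[0, 0, 0], 0], [[0, 0, 0], 0]], jaw=0.3)

```text
t: 16.8
tool_pos: [0.579, 0.2985, 0.1223]
tool_rot: [3.123, 0.339, -0.001]
contact_force: [-0.4, 0.6, 0.3]
opening: 0.0598
grip_force: 0.0
```

>>> drive_tool(rows=[[[0, 0, -0.01], 0], [[0, 0, -0.03], 0], [[0, 0, -0.04], 0], [[0, 0, -0.04], 0], [[0, 0, -0.04], 0], [[0, 0, -0.02], 0], [[0, 0, 0], 0]])

```text
t: 17.5
tool_pos: [0.5808, 0.2992, 0.3089]
tool_rot: [-3.121, -0.339, -0.015]
contact_force: [-0.2, 0.5, 0.6]
opening: 0.0595
grip_force: 0.0
```

```bash
python3 - <<'E'
from h import *
H=SEAT-EX*.12+[0,0,.03]
t=pickle.load(open("top0.pkl","rb"));s=pickle.load(open("scene4.pkl","rb"))
for th in(1.65,1.75,1.85):
    X=H+.092*(np.cos(th)*EX+np.sin(th)*EZ); Pd=H+.070*(np.cos(th)*EX+np.sin(th)*EZ)+.018*(np.sin(th)*EX-np.cos(th)*EZ)
    print(th,np.round(X,4),"tip",proj(t,X),proj(s,X),"pad",proj(t,Pd),proj(s,Pd))
X,e=tri(t,(120.4,241.4),s,(208.8,265.8));r=X-H;print("tri",X,e,"rel",r@EX,r@EY,r[2],np.degrees(np.arctan2(r[2],r@EX)))
plan(H-EX*.051+[0,0,.23],12.4,10)
E
```

```text
1.65 [0.4698 0.2725 0.1817] tip [120.53196685 235.4862209 ] [201.36534709 266.33025439] pad [121.8526009  227.98651702] [194.83953986 267.83752627]
1.75 [0.4609 0.2705 0.1805] tip [121.2738832  239.18669168] [204.96901472 268.44796516] pad [122.19887892 230.79941758] [197.49505113 268.99656243]
1.85 [0.4521 0.2686 0.1784] tip [122.11947098 242.82659757] [208.56464818 270.78227   ] pad [122.63868714 233.65378777] [200.2237814  270.35917208]
tri [0.45387925 0.26693157 0.19407477] 0.00359505032986953 rel -0.024007734275235806 -0.0019913316446212867 0.10407476736019342 102.98964082752694
t 17.50 pos [0.5808 0.2992 0.3089] head 12.39 tilt [ 0.0092  0.0035 -1.    ] open 0.0595 F [-0.24  0.49  0.59] turn -0.0001 /row -0.0000
total if turned last (tool frame) [-0.1578  0.0022 -0.0127]
after turning [-0.1578  0.0022 -0.0127] /row [-0.0158  0.0002 -0.0013]
```

>>> drive_tool(rows=[[[-0.01, 0, -0.01], 0], [[-0.025, 0.001, 0], 0], [[-0.03, 0.001, 0], 0], [[-0.03, 0, 0], 0], [[-0.03, 0, 0], 0], [[-0.025, 0, 0], 0], [[-0.009, 0, 0], 0], [[0, 0, 0], 0]], jaw=1.0)

```text
t: 18.3
tool_pos: [0.4231, 0.2622, 0.3113]
tool_rot: [3.123, 0.34, -0.002]
contact_force: [0.6, -0.4, 0.1]
opening: 0.0001
grip_force: 0.0
```

>>> drive_tool(rows=[[[0, 0, 0.015], 0], [[0, 0, 0.025], 0], [[0, 0, 0.025], 0], [[0, 0, 0.015], 0], [[0, 0, 0], 0], [[0, 0, 0], 0]])

```text
t: 18.9
tool_pos: [0.4248, 0.2625, 0.2322]
tool_rot: [3.123, 0.339, -0.001]
contact_force: [1.0, 0.5, -0.1]
opening: -0.0001
grip_force: 0.0
```

```bash
python3 - <<'E'
from h import *
H=SEAT-EX*.12+[0,0,.03]
plan(H-EX*.039+[0,0,.147],12.4,10)
from station import vision
im=[]
for n in ("top","scene"):
    d=vision.get_image(n); pickle.dump(d,open(n+"5.pkl","wb")); im.append(d["image"])
a=cv2.resize(im[0][165:265,100:180],None,fx=5,fy=5); b=cv2.resize(im[1][225:325,160:240],None,fx=5,fy=5)
cv2.imwrite("pics/behind.png",np.hstack([a,b]))
E
```

```text
t 18.90 pos [0.4248 0.2625 0.2322] head 12.38 tilt [-6.e-04 -2.e-04 -1.e+00] open -0.0001 F [ 1.03  0.46 -0.07] turn -0.0004 /row -0.0000
total if turned last (tool frame) [ 0.0144 -0.0001 -0.0048]
after turning [ 0.0144 -0.0001 -0.0048] /row [ 0.0014 -0.     -0.0005]
```

View pics/behind.png

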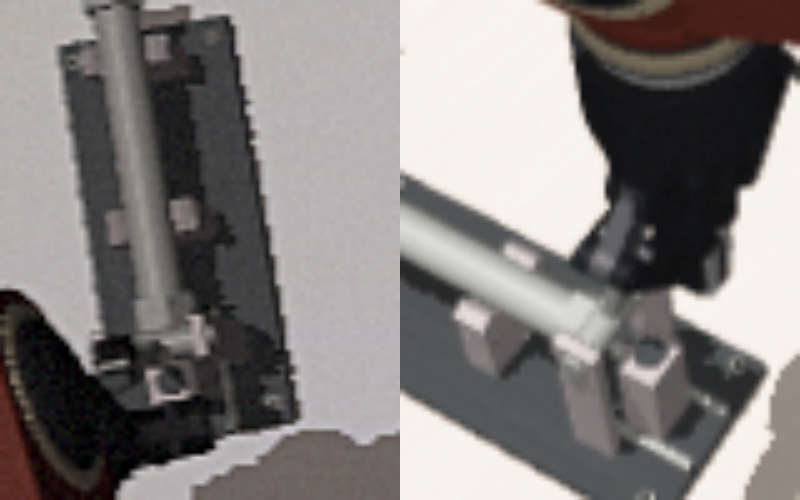

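The picture shows the column lying in the Vs with its nut at the stop, no gripper contact, and the shut fingers behind the raised arm (scene about (210,275)). Now push the arm over along its arc.

>>> drive_tool(rows=[[[0.006, 0, -0.008], 0], [[0.006, 0, -0.007], 0], [[0.005, 0, -0.002], 0], [[0.005, 0, -0.001], 0], [[0.006, 0, -0.002], 0], [[0.007, 0, -0.0015], 0], [[0.009, 0, -0.0005], 0], [[0.009, 0, 0.0005], 0]])

```text
t: 19.8
tool_pos: [0.4767, 0.274, 0.2535]
tool_rot: [3.123, 0.339, -0.001]
contact_force: [-0.5, -0.1, -1.5]
opening: 0.0001
grip_force: 0.8
```

```bash
python3 - <<'E'
from h import *
H=SEAT-EX*.12+[0,0,.03]
plan(H+EX*(.0111-.011)+[0,0,.0915+.0726],12.4,10)
E
```

```text
t 19.80 pos [0.4767 0.274  0.2535] head 12.40 tilt [-7.e-04 -2.e-04 -1.e+00] open 0.0001 F [-0.51 -0.11 -1.53] turn -0.0001 /row -0.0000
total if turned last (tool frame) [ 0.0003 -0.     -0.0006]
after turning [ 0.0003 -0.     -0.0006] /row [ 0.     -0.     -0.0001]
```

>>> drive_tool(rows=[[[0.008, 0, 0.0015], 0], [[0.008, 0, 0.0018], 0], [[0.0075, 0, 0.003], 0], [[0.0075, 0, 0.003], 0], [[0.0068, 0, 0.0042], 0], [[0.0068, 0, 0.0043], 0], [[0.006, 0, 0.0053], 0], [[0.006, 0, 0.0054], 0], [[0.005, 0, 0.0063], 0], [[0.005, 0, 0.0064], 0]])

```text
t: 20.8
tool_pos: [0.5417, 0.2882, 0.2123]
tool_rot: [-3.123, -0.339, -0.001]
contact_force: [-0.2, 0.6, 1.7]
opening: -0.0002
grip_force: 0.7
```

>>> drive_tool(rows=[[[0.0037, 0, 0.007], 0], [[0.0037, 0, 0.007], 0], [[0.0025, 0, 0.007], 0], [[0.002, 0, 0.005], 0], [[0, 0, 0.0], 0]])

```text
t: 21.3
tool_pos: [0.5522, 0.2905, 0.1852]
tool_rot: [3.123, 0.339, -0.004]
contact_force: [0.3, -0.6, -0.4]
opening: -0.0002
grip_force: 0.0
```

```bash
python3 - <<'E'
from h import *
H=SEAT-EX*.12+[0,0,.03]
plan(H+EX*(.092-.011)+[0,0,.005+.0726],12.4,10)
from station import vision
im=[]
for n in ("top","scene"):
    d=vision.get_image(n); pickle.dump(d,open(n+"6.pkl","wb")); im.append(d["image"])
a=cv2.resize(im[0][165:265,100:180],None,fx=5,fy=5); b=cv2.resize(im[1][225:325,140:220],None,fx=5,fy=5)
cv2.imwrite("pics/push.png",np.hstack([a,b]))
E
```

```text
t 21.30 pos [0.5522 0.2905 0.1852] head 12.39 tilt [-2.4e-03 -9.0e-04 -1.0e+00] open -0.0002 F [ 0.32 -0.58 -0.39] turn -0.0001 /row -0.0000
total if turned last (tool frame) [ 0.0039 -0.0001  0.0176]
after turning [ 0.0039 -0.0001  0.0176] /row [ 0.0004 -0.      0.0018]
```

View pics/push.png

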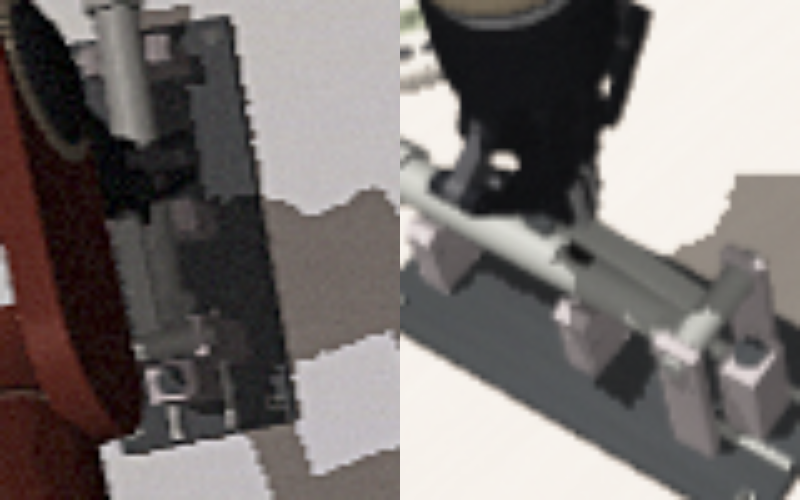

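The picture shows the arm swung nearly level over the column, pad at scene px about (175,275), fingers on the tip. Finish slowly.

>>> drive_tool(rows=[[[0.001, 0, 0.003], 0], [[0.001, 0, 0.003], 0], [[0.001, 0, 0.003], 0], [[0.0005, 0, 0.002], 0], [[0, 0, 0], 0]])

```text
t: 21.9
tool_pos: [0.5562, 0.2914, 0.1752]
tool_rot: [3.123, 0.339, -0.0]
contact_force: [-0.3, -0.7, -0.2]
opening: -0.0004
grip_force: 0.0
```

>>> drive_tool(rows=[[[0, 0, 0.001], 0], [[0, 0, 0.001], 0], [[0, 0, 0.001], 0], [[0, 0, 0], 0]])

```text
t: 22.3
tool_pos: [0.5565, 0.2915, 0.1729]
tool_rot: [-3.123, -0.339, -0.001]
contact_force: [0.1, 0.5, 0.4]
opening: -0.0002
grip_force: 0.3
```

>>> drive_tool(rows=[[[0, 0, 0.001], 0], [[0, 0, 0.001], 0], [[0, 0, 0], 0]])

```text
t: 22.6
tool_pos: [0.5563, 0.2914, 0.1706]
tool_rot: [-3.123, -0.339, -0.0]
contact_force: [0.6, 1.1, 1.5]
opening: 0.0
grip_force: 0.5
```

>>> drive_tool(rows=[[[0, 0, 0.001], 0], [[0, 0, 0], 0]])

```text
t: 22.8
tool_pos: [0.5562, 0.2914, 0.1696]
tool_rot: [-3.123, -0.339, 0.0]
contact_force: [-0.0, -1.1, 1.1]
opening: 0.0001
grip_force: 0.4
```

>>> drive_tool(rows=[[[0, 0, 0.001], 0], [[0, 0, 0.001], 0], [[0, 0, 0], 0]])

```text
t: 23.1
tool_pos: [0.5561, 0.2914, 0.1675]
tool_rot: [3.123, 0.339, -0.0]
contact_force: [0.0, -0.4, 0.7]
opening: -0.0
grip_force: 0.4
```

>>> drive_tool(rows=[[[0, 0, 0.001], 0], [[0, 0, 0.0], 0]])

```text
t: 23.3
tool_pos: [0.5562, 0.2914, 0.1671]
tool_rot: [3.123, 0.339, -0.0]
contact_force: [-0.7, -1.1, 3.4]
opening: -0.0
grip_force: 1.9
```

>>> drive_tool(rows=[[[0, 0, 0.001], 0], [[0, 0, 0], 0]])

```text
t: 23.5
tool_pos: [0.5562, 0.2915, 0.1668]
tool_rot: [3.123, 0.339, -0.0]
contact_force: [-3.0, -0.2, 7.5]
opening: -0.0001
grip_force: 3.7
```

>>> drive_tool(rows=[[[0, 0, 0.001], 0], [[0, 0, 0], 0]])

```text
t: 23.7
tool_pos: [0.5563, 0.2915, 0.1666]
tool_rot: [3.123, 0.339, -0.0]
contact_force: [-4.9, -1.4, 11.3]
opening: -0.0001
grip_force: 5.4
```

>>> drive_tool(rows=[[[0, 0, 0.001], 0], [[0, 0, 0.001], 0], [[0, 0, 0], 0]])

```text
t: 24.0
tool_pos: [0.5564, 0.2916, 0.1663]
tool_rot: [3.123, 0.339, -0.001]
contact_force: [-8.7, -3.6, 18.0]
opening: -0.0001
grip_force: 8.8
```

>>> drive_tool(rows=[[[0, 0, 0.001], 0], [[0, 0, 0.001], 0], [[0, 0, 0], 0], [[0, 0, 0], 0]])

```text
t: 24.4
tool_pos: [0.5565, 0.2917, 0.166]
tool_rot: [3.123, 0.34, -0.001]
contact_force: [-13.1, -5.1, 24.6]
opening: 0.0001
grip_force: 12.3
```

>>> drive_tool(rows=[[[0, 0, -0.003], 0], [[0, 0, -0.005], 0], [[0, 0, -0.02], 0], [[0, 0, -0.04], 0], [[0, 0, -0.04], 0], [[0, 0, -0.03], 0], [[-0.02, 0.03, 0], 0], [[-0.02, 0.04, 0], 0], [[-0.02, 0.04, 0], 0], [[-0.02, 0.03, 0], 0]])

```text
t: 25.4
tool_pos: [0.5073, 0.1358, 0.2977]
tool_rot: [3.123, 0.338, -0.002]
contact_force: [0.4, -0.3, 1.4]
opening: -0.0
grip_force: 0.0
```

>>> drive_tool(rows=[[[-0.01, 0.045, 0], 0], [[-0.01, 0.045, 0], 0], [[0, 0.03, 0], 0], [[0, 0, 0], 0], [[0, 0, 0], 0]])

```text
t: 25.9
tool_pos: [0.5141, 0.0157, 0.2979]
tool_rot: [-3.123, -0.337, 0.002]
contact_force: [0.5, 0.9, 0.3]
opening: 0.0001
grip_force: 0.0
```

```bash
python3 - <<'E'
from h import *
plan(SEAT,12.4,10)
from station import vision
im=[]
for n in ("top","scene"):
    d=vision.get_image(n); pickle.dump(d,open(n+"7.pkl","wb")); im.append(d["image"])
a=cv2.resize(im[0][160:260,100:180],None,fx=5,fy=5); b=cv2.resize(im[1][235:335,130:240],None,fx=3.63,fy=5)
cv2.imwrite("pics/final.png",np.hstack([a,b])[:,:800])
E
```

```text
t 25.90 pos [0.5141 0.0157 0.2979] head 12.31 tilt [-1.2e-03  7.0e-04 -1.0e+00] open 0.0001 F [0.5  0.86 0.26] turn -0.0016 /row -0.0002
total if turned last (tool frame) [ 0.1389 -0.2603  0.238 ]
after turning [ 0.1394 -0.2601  0.238 ] /row [ 0.0139 -0.026   0.0238]
```

View pics/final.png

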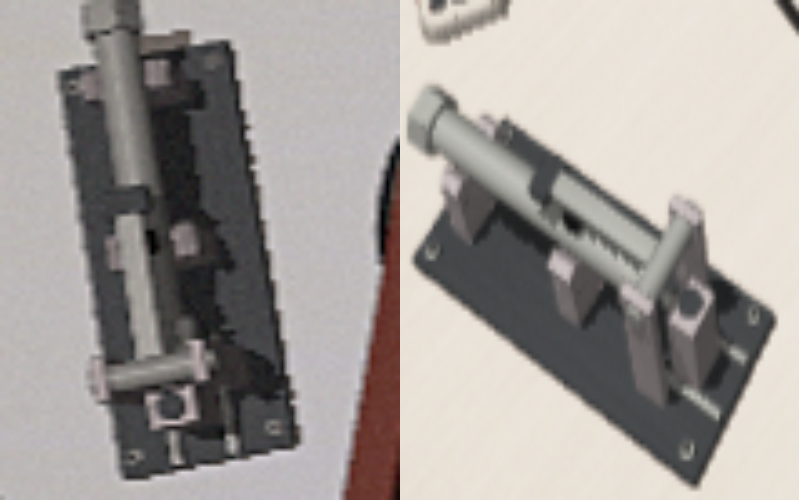

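The final picture shows the arm level with its pad on the column over block A, the tab at top px about (127,199), and the column in both Vs. A quick check that the column did not shift while being clamped.

```bash
python3 - <<'E'
from h import *
for n,(y0,y1,x0,x1) in(("top",(150,176,112,132)),("top",(174,196,118,134))):
    g=[np.float32(cv2.cvtColor(pickle.load(open(f"{n}{k}.pkl","rb"))["image"],cv2.COLOR_BGR2GRAY)[y0:y1,x0:x1]) for k in(5,7)]
    print(cv2.phaseCorrelate(g[0],g[1],cv2.createHanningWindow(g[0].shape[::-1],cv2.CV_32F)))
t=pickle.load(open("top7.pkl","rb"));print("expected far end px",[np.round(proj(t,SEAT+EX*(m+.1)+[0,0,.012]),1).tolist() for m in(-.016,-.011,-.006)])
print(t["image"][150:172,121,1],t["image"][150:172,122,1])
E
```

```text
((0.04976924118204629, 0.5842090374243618), 0.9773802845566361)
((-0.08714305590557991, 0.21119629715975918), 0.9088144718358914)
expected far end px [[120.9, 161.6], [120.6, 159.8], [120.3, 158.1]]
[183 189 183 186 187 183 186 187 188 162 137 140 142 140 151 152  38 158
 149 145 137 131] [189 186 185 189 186 184 184 188 196 129 123 122 138 150 151 113 115 147
 147 150 153 156]
```

```bash
python3 - <<'E'
from h import *
def edge(p,lvl=165):
    i=np.argmax(p<lvl); return i-1+(p[i-1]-lvl)/(p[i-1]-p[i])
for k in(4,5,6,7):
    g=pickle.load(open(f"top{k}.pkl","rb"))["image"].mean(2)
    try: print(k,[round(edge(g[150:172,x])+150,2) for x in(118,119,120,121,122,123,124)],"plate edge",[round(edge(g[155:185,x],120)+155,2) for x in(140,142,144)])
    except Exception as e: print(k,e)
for k in(5,7):
    g=pickle.load(open(f"scene{k}.pkl","rb"))["image"].mean(2); print(k,g[255,128:146].astype(int),g[260,128:146].astype(int))
    t=pickle.load(open(f"top{k}.pkl","rb"))["image"].mean(2); print(t[154:172,121].astype(int),t[154:172,123].astype(int))
E
```

```text
4 [np.float64(160.34), np.float64(159.71), np.float64(159.64), np.float64(159.45), np.float64(159.29), np.float64(159.17), np.float64(159.06)] plate edge [np.float64(168.49), np.float64(167.94), np.float64(167.64)]
5 [np.float64(159.44), np.float64(159.26), np.float64(158.8), np.float64(158.71), np.float64(158.33), np.float64(158.26), np.float64(158.3)] plate edge [np.float64(168.42), np.float64(167.87), np.float64(167.54)]
6 [np.float64(159.56), np.float64(159.41), np.float64(159.14), np.float64(159.05), np.float64(158.46), np.float64(158.34), np.float64(158.37)] plate edge [np.float64(168.48), np.float64(167.95), np.float64(167.58)]
7 [np.float64(159.5), np.float64(159.35), np.float64(158.94), np.float64(158.86), np.float64(158.48), np.float64(158.3), np.float64(158.37)] plate edge [np.float64(168.48), np.float64(167.93), np.float64(167.58)]
5 [242 242 241 240 240 235 216 208 208 208 210 209 206 180 107  90  96 156] [242 242 242 236 163 162 162 162 152 175 112 158 210 214 214 213 206 201]
[182 179 181 182 182 158 133 135 130 138 138 142  37 151 134 135 138 128] [179 179 177 179 190  94  81  89  83 112 116  73 126 122 129 130 136 133]
7 [226 225 225 224 222 216 190 182 181 180 183 183 181 153  90  70  81 132] [226 227 226 217 137 138 139 138 131 152  96 134 184 188 189 185 180 176]
[188 182 187 187 190 161 139 140 142 140 146 150  37 155 148 144 137 132] [187 185 185 189 194  97  90  95  84 116 112  75 131 132 129 135 137 141]
```

```bash
python3 - <<'E'
from h import *
for k in(4,5,7):
    t=pickle.load(open(f"top{k}.pkl","rb"))["image"].mean(2)
    for x in(120,121,122,123,124): print(k,x,t[155:172,x].astype(int))
E
```

```text
4 120 [193 187 186 190 201 144 138 143 150 157 134  73  57   0   0   2  10]
4 121 [188 191 191 193 188 137 145 140 147 149 153 101 145 133  61   0   1]
4 122 [188 187 192 187 183 119 134 148 151 154 157  70 160 165 143 144 109]
4 123 [190 187 188 194 181  83 101 116 114 107 136  36 139 142 144 153 133]
4 124 [188 187 192 191 171  71  80  84  85  84 104  47 124 121 114 120 125]
5 120 [176 177 179 181 161 123 131 131 132 134 144  56 140 126 123 123 116]
5 121 [179 181 182 182 158 133 135 130 138 138 142  37 151 134 135 138 128]
5 122 [174 174 179 187 119 118 119 133 142 146 105 110 148 142 139 148 151]
5 123 [179 177 179 190  94  81  89  83 112 116  73 126 122 129 130 136 133]
5 124 [178 178 181 193  99  75  87  64  76  81  60 110 109 108 116 114 121]
7 120 [185 185 185 192 163 133 141 139 140 137 147  66 140 135 126 124 122]
7 121 [182 187 187 190 161 139 140 142 140 146 150  37 155 148 144 137 132]
7 122 [182 183 189 196 130 123 120 138 149 150 113 112 148 149 152 151 155]
7 123 [185 185 189 194  97  90  95  84 116 112  75 131 132 129 135 137 141]
7 124 [185 183 185 200 104  79  84  73  89  81  66 116 114 115 118 122 119]
```

```bash
python3 - <<'E'
from h import *
from scipy.ndimage import map_coordinates
for lat in(.006,.010):
  for k in(3,4,5,7):
    d=pickle.load(open(f"scene{k}.pkl","rb"));g=d["image"].mean(2)
    xs=np.arange(-.125,-.06,.003)
    P=np.array([proj(d,SEAT+EX*x+EY*lat+EZ*np.sqrt(.0135**2-lat**2)) for x in xs])
    print(lat,k,map_coordinates(g,[P[:,1],P[:,0]],order=1).astype(int))
# lateral positions of far tube in top
for k in(4,5,7):
    t=pickle.load(open(f"top{k}.pkl","rb"))["image"].mean(2); print(k,"row163",t[163,113:132].astype(int),"row170",t[170,113:136].astype(int))
E
```

```text
0.006 3 [114 113 103 134 171 192 200 175  87  43  57  59  36  58 107 192 169 146
 156 135 112 111]
0.006 4 [113 105  98 135 172 193 200 180 136 111 128 110 111 112 112 112 113 112
 113 112 113 112]
0.006 5 [113 112 103 135 171 193 200 187 202 212 214 215 216 214 214 214 214 213
 215 213 214 214]
0.006 7 [ 96  95  87 114 147 166 172 161 168 175 183 189 185 188 160 175 183 175
 183 182 152 159]
0.01 3 [ 78  71  68 125 159 180 184 186 153 132 125  78  51  64  93 157 174 172
 156 170 178 162]
0.01 4 [ 79  67  64 127 159 180 184 186 177 181 185 153 123 111 112 112 113 112
 113 112 113 113]
0.01 5 [ 79  68  63 126 159 180 183 186 178 188 190 180 185 187 187 187 187 188
 187 187 187 187]
0.01 7 [ 65  56  53 106 136 156 165 163 153 163 164 154 160 162 162 163 162 161
 162 161 162 162]
4 row163 [ 20  14  10   8   1  92 139 150 147 151 114  85  86  92  77 118 180 195
 191] row170 [ 21  12  23   6  20   1  12   2   0 144 153 120 112  94  49  95  91  59
  56  47  33  26  22]
5 row163 [177 178 186 132 108 133 135 132 138 142 112  76  87  79  74 136 178 184
 179] row170 [178 177 177 179 183 143 106 123 138 148 136 114  99  83  56  92  87  60
  57  43  33  18  25]
7 row163 [183 185 194 135 119 144 139 140 140 149 116  89  90  84  80 143 186 189
 188] row170 [184 186 184 186 192 148 112 124 137 151 137 122 107  86  64 100  92  62
  52  45  35  26  22]
```

The comparison shows the far nut edge in top at row 159.2 while held at the stop (frame 4) and at 158.3 after release. So the column sprang back about 2 mm when let go, because the gripper was carrying some of its weight. To mend this I'll raise the clamp arm, push the column home again from its far end face, and re-clamp.

```bash
python3 - <<'E'
from h import *
plan(SEAT-EX*.028+EY*.001+[0,0,.17],12.4,10)
t=pickle.load(open("top7.pkl","rb"))
print(at_z(t,(122,142),.05),at_z(t,(77,142),.05), SEAT+EX*.118)
X,e=tri(t,(127,199),pickle.load(open("scene7.pkl","rb")),(169,272.5)); r=X-SEAT; print("tab",X,e,r@EX,r@EY)
E
```

```text
t 26.00 pos [0.5141 0.0168 0.2981] head 12.44 tilt [-9.e-04  6.e-04 -1.e+00] open -0.0001 F [0.46 0.42 0.19] turn 0.0007 /row 0.0001
total if turned last (tool frame) [ 0.1111 -0.2601  0.0683]
after turning [ 0.1109 -0.2601  0.0683] /row [ 0.0111 -0.026   0.0068]
[0.73725461 0.32504961 0.05      ] [0.73453305 0.45098346 0.05      ] [0.70934733 0.32513877 0.06      ]
tab [0.57315281 0.29506403 0.07562863] 0.003285456277724476 -0.021475522310332208 -0.0001273839861756461
```

>>> drive_tool(rows=[[[0.008, -0.018, 0], 0], [[0.015, -0.036, 0], 0], [[0.015, -0.036, 0], 0], [[0.015, -0.036, 0], 0], [[0.015, -0.036, 0], 0], [[0.015, -0.036, 0], 0], [[0.015, -0.036, 0], 0], [[0.013, -0.026, 0], 0], [[0, 0, 0], 0], [[0, 0, 0], 0]], jaw=0.3)

```text
t: 27.0
tool_pos: [0.5662, 0.2951, 0.2981]
tool_rot: [3.122, 0.343, -0.002]
contact_force: [0.2, -1.6, 0.2]
opening: 0.0598
grip_force: 0.0
```

>>> drive_tool(rows=[[[0, 0, 0.02], 0], [[0, 0, 0.03], 0], [[0, 0, 0.035], 0], [[0, 0, 0.03], 0], [[0, 0, 0.02], 0], [[0, 0, 0.008], 0], [[0, 0, 0], 0], [[0, 0, 0], 0]])

```text
t: 27.8
tool_pos: [0.5676, 0.2937, 0.1572]
tool_rot: [-3.123, -0.339, -0.003]
contact_force: [0.9, 0.0, 0.1]
opening: 0.0596
grip_force: 0.0
```

```bash
python3 - <<'E'
from h import *
plan(SEAT-EX*.028+EY*.001+[0,0,.152-.06],12.4,10)
t=pickle.load(open("top7.pkl","rb"));s=pickle.load(open("scene7.pkl","rb"))
out=[]
for d in(t,s):
    h=cv2.cvtColor(d["image"],cv2.COLOR_BGR2HSV); m=cv2.inRange(h,(95,60,30),(125,255,255)); n,l,st,ce=cv2.connectedComponentsWithStats(m); print([(st[i].tolist()) for i in range(1,n) if st[i,4]>150])
for z in(.03,.05,.07,.09): print(z,np.round(proj(s,at_z(t,(122,142),z)),1),np.round(proj(s,at_z(t,(77,142),z)),1))
E
```

```text
t 27.80 pos [0.5676 0.2937 0.1572] head 12.37 tilt [ 2.e-03  7.e-04 -1.e+00] open 0.0596 F [0.85 0.03 0.07] turn -0.0004 /row -0.0000
total if turned last (tool frame) [-0.0008 -0.0013  0.0052]
after turning [-0.0008 -0.0013  0.0052] /row [-0.0001 -0.0001  0.0005]
[[296, 100, 20, 33, 304], [81, 114, 41, 28, 224]]
[[227, 110, 23, 24, 221], [72, 249, 44, 38, 441]]
0.03 [121.1 254.3] [ 77. 287.]
0.05 [122.4 249.4] [ 78.6 281.6]
0.07 [123.8 244.4] [ 80.3 276.1]
0.09 [125.2 239.3] [ 82.  270.4]
```

>>> drive_tool(rows=[[[0, -0.001, 0.004], 0], [[0, 0, 0], 0], [[0, 0, 0], 0]])

```text
t: 28.1
tool_pos: [0.567, 0.2949, 0.1524]
tool_rot: [-3.123, -0.339, -0.002]
contact_force: [0.6, -0.2, -0.5]
opening: 0.0596
grip_force: 0.0
```

>>> drive_tool(rows=[[[0, 0, 0], 0], [[0, 0, 0], 0], [[0, 0, 0], 0], [[0, 0, 0], 0], [[0, 0, 0], 0], [[0, 0, 0], 0]], jaw=1.0, grip_force=20)

```text
t: 28.7
tool_pos: [0.5667, 0.2952, 0.152]
tool_rot: [-3.122, -0.339, -0.0]
contact_force: [-1.4, 3.7, 1.3]
opening: 0.0256
grip_force: 22.7
```

>>> drive_tool(rows=[[[-0.0004, -0.001, -0.004], 0], [[0, 0, -0.004], 0], [[-0.001, 0, -0.008], 0], [[-0.0017, 0, -0.0078], 0], [[-0.0024, 0, -0.0077], 0], [[-0.0031, 0, -0.0074], 0], [[-0.0037, 0, -0.0071], 0], [[-0.0043, 0, -0.0068], 0], [[0, 0, 0], 0]])

```text
t: 29.6
tool_pos: [0.5494, 0.2917, 0.2052]
tool_rot: [3.122, 0.339, -0.003]
contact_force: [-3.5, -3.4, -2.9]
opening: 0.0254
grip_force: 21.3
```

>>> drive_tool(rows=[[[0, 0, 0], 0], [[0, 0, 0], 0], [[0, 0, 0], 0], [[0, 0, -0.01], 0], [[0, 0, -0.03], 0], [[0, 0, -0.04], 0], [[0, 0, -0.03], 0], [[0, 0, 0], 0], [[0, 0, 0], 0]], jaw=0.3)

```text
t: 30.5
tool_pos: [0.5508, 0.2924, 0.3164]
tool_rot: [-3.122, -0.339, -0.005]
contact_force: [0.8, 0.2, 0.2]
opening: 0.0597
grip_force: 0.0
```

```bash
python3 - <<'E'
from h import *
plan(SEAT+EX*.107+EY*.001+[0,0,.117-.06],12.4,10)
from station import vision
d=vision.get_image("top"); pickle.dump(d,open("top8.pkl","wb")); g=d["image"].mean(2)
def edge(p,lvl=165):
    i=np.argmax(p<lvl); return i-1+(p[i-1]-lvl)/(p[i-1]-p[i])
print([round(edge(g[150:172,x])+150,2) for x in(118,119,120,121,122,123,124)])
cv2.imwrite("pics/p8.png",np.hstack([cv2.resize(d["image"][150:260,100:180],None,fx=5,fy=5),cv2.resize(vision.get_image("scene")["image"][225:335,140:220],None,fx=5,fy=5)]))
E
```

```text
t 30.50 pos [0.5508 0.2924 0.3164] head 12.40 tilt [ 0.0029  0.0012 -1.    ] open 0.0597 F [0.75 0.16 0.17] turn -0.0000 /row -0.0000
total if turned last (tool frame) [0.1502 0.0012 0.1999]
after turning [0.1502 0.0012 0.1999] /row [0.015  0.0001 0.02  ]
[np.float64(159.41), np.float64(159.31), np.float64(159.01), np.float64(158.76), np.float64(158.36), np.float64(158.3), np.float64(158.3)]
```

View pics/p8.png

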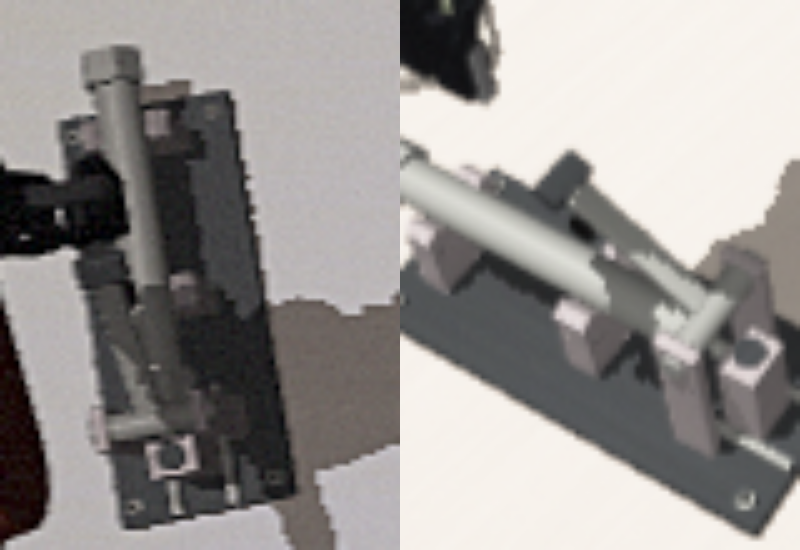

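>>> drive_tool(rows=[[[0.01, 0, 0], 0], [[0.025, 0, 0], 0], [[0.03, 0.001, 0], 0], [[0.03, 0, 0], 0], [[0.03, 0, 0], 0], [[0.02, 0, 0], 0], [[0.009, 0, 0], 0], [[0, 0, 0], 0], [[0, 0, 0], 0]], jaw=1.0)

```text
t: 31.5
tool_pos: [0.7005, 0.3242, 0.3136]
tool_rot: [3.123, 0.339, -0.003]
contact_force: [0.1, 0.5, -0.3]
opening: -0.0001
grip_force: 0.0
```

>>> drive_tool(rows=[[[0, 0, 0.02], 0], [[0, 0, 0.035], 0], [[0, 0, 0.035], 0], [[0, 0, 0.03], 0], [[0, 0, 0.02], 0], [[0, 0, 0], 0], [[0, 0, 0], 0]])

```text
t: 32.2
tool_pos: [0.701, 0.3244, 0.1755]
tool_rot: [-3.123, -0.339, -0.001]
contact_force: [-0.8, 0.5, 0.7]
opening: -0.0002
grip_force: 0.0
```

```bash
python3 - <<'E'
from h import *
plan(SEAT+EX*.111+EY*.001+[0,0,.117-.06],12.4,10)
E
```

```text
t 32.20 pos [0.701  0.3244 0.1755] head 12.40 tilt [ 8.e-04  3.e-04 -1.e+00] open -0.0002 F [-0.81  0.47  0.72] turn 0.0000 /row 0.0000
total if turned last (tool frame) [0.0013 0.0001 0.0585]
after turning [0.0013 0.0001 0.0585] /row [0.0001 0.     0.0059]
```

Fingertips are at 0.103 m. Descend the last 58 mm, watching for contact.

>>> drive_tool(rows=[[[0.001, 0, 0.01], 0], [[0, 0, 0.015], 0], [[0, 0, 0.015], 0], [[0, 0, 0.01], 0], [[0, 0, 0.006], 0], [[0, 0, 0.002], 0], [[0, 0, 0], 0]])

```text
t: 32.9
tool_pos: [0.7019, 0.3245, 0.1161]
tool_rot: [3.123, 0.339, -0.001]
contact_force: [0.1, -0.2, 1.3]
opening: -0.0001
grip_force: 0.0
```

>>> drive_tool(rows=[[[-0.002, 0, 0], 0], [[-0.001, 0, 0], 0], [[-0.001, 0, 0], 0], [[0, 0, 0], 0]])

```text
t: 33.3
tool_pos: [0.698, 0.3237, 0.117]
tool_rot: [-3.123, -0.339, -0.001]
contact_force: [0.2, 0.1, 0.5]
opening: 0.0001
grip_force: 0.0
```

>>> drive_tool(rows=[[[-0.001, 0, 0], 0], [[-0.001, 0, 0], 0], [[0, 0, 0], 0]])

```text
t: 33.6
tool_pos: [0.6959, 0.3232, 0.1165]
tool_rot: [3.123, 0.339, -0.0]
contact_force: [0.2, 0.1, -0.4]
opening: 0.0003
grip_force: 0.0
```

>>> drive_tool(rows=[[[-0.001, 0, 0], 0], [[-0.001, 0, 0], 0], [[0, 0, 0], 0]])

```text
t: 33.9
tool_pos: [0.694, 0.3228, 0.1165]
tool_rot: [3.123, 0.339, -0.0]
contact_force: [-0.2, 0.1, -0.5]
opening: 0.0001
grip_force: 0.0
```

>>> drive_tool(rows=[[[-0.001, 0, 0], 0], [[-0.001, 0, 0], 0], [[0, 0, 0], 0]])

```text
t: 34.2
tool_pos: [0.6926, 0.3224, 0.1167]
tool_rot: [-3.123, -0.339, -0.003]
contact_force: [2.3, 0.8, -2.3]
opening: -0.0001
grip_force: 1.4
```

>>> drive_tool(rows=[[[-0.001, 0, 0], 0], [[-0.001, 0, 0], 0], [[0, 0, 0], 0]])

```text
t: 34.5
tool_pos: [0.6914, 0.3221, 0.1173]
tool_rot: [-3.123, -0.339, -0.007]
contact_force: [5.5, 2.4, -1.9]
opening: -0.0002
grip_force: 3.2
```

>>> drive_tool(rows=[[[-0.001, 0, 0], 0], [[-0.001, 0, 0], 0], [[0, 0, 0], 0]])

```text
t: 34.8
tool_pos: [0.691, 0.3219, 0.1184]
tool_rot: [-3.122, -0.338, -0.014]
contact_force: [10.9, 2.2, -2.1]
opening: 0.0003
grip_force: 5.2
```

>>> drive_tool(rows=[[[-0.001, 0, 0], 0], [[-0.001, 0, 0], 0], [[0, 0, 0], 0], [[0, 0, 0], 0]])

```text
t: 35.2
tool_pos: [0.6905, 0.3217, 0.1196]
tool_rot: [-3.121, -0.338, -0.021]
contact_force: [13.5, 3.9, -1.7]
opening: -0.0
grip_force: 7.1
```

```bash
python3 - <<'E'
from h import *
plan(SEAT,12.4,10)
E
```

```text
t 35.20 pos [0.6905 0.3217 0.1196] head 12.36 tilt [ 0.0133  0.0036 -0.9999] open -0.0000 F [13.53  3.85 -1.68] turn -0.0006 /row -0.0001
total if turned last (tool frame) [-0.0997  0.0008  0.0582]
after turning [-0.0997  0.0007  0.0582] /row [-0.01    0.0001  0.0058]
```

>>> drive_tool(rows=[[[0.002, 0, 0], 0], [[0.003, 0, 0], 0], [[0.005, 0, 0], 0], [[0.006, 0, 0], 0], [[0, 0, -0.02], 0], [[0, 0, -0.04], 0], [[0, 0, -0.045], 0], [[0, 0, -0.045], 0], [[0, 0, -0.03], 0], [[0, 0, 0], 0]])

```text
t: 36.2
tool_pos: [0.7038, 0.3253, 0.3071]
tool_rot: [-3.12, -0.339, -0.021]
contact_force: [-0.0, -0.1, 0.9]
opening: -0.0001
grip_force: 0.0
```

```bash
python3 - <<'E'
from h import *
plan(SEAT-EX*.12+EX*(.092*np.cos(np.radians(40))-.011)+[0,0,.09+.08+.0726-.06],12.4,10)
from station import vision
d=vision.get_image("top"); pickle.dump(d,open("top9.pkl","wb")); g=d["image"].mean(2)
for x in(120,121,122,123,124): print(g[155:172,x].astype(int))
print("shadow rows left", g[163,113:132].astype(int))
# tube/nut edges in scene: near nut (clamp raised) and far nut
s=vision.get_image("scene");pickle.dump(s,open("scene9.pkl","wb"));gs=s["image"].mean(2);g7=pickle.load(open("scene7.pkl","rb"))["image"].mean(2)
for q in(252,255,260): print(g7[q,128:146].astype(int),gs[q,128:146].astype(int))
E
```

```text
t 36.20 pos [0.7038 0.3253 0.3071] head 12.41 tilt [ 0.0129  0.0046 -0.9999] open -0.0001 F [-0.02 -0.09  0.92] turn 0.0001 /row 0.0000
total if turned last (tool frame) [-0.174   0.0015  0.0622]
after turning [-0.174   0.0015  0.0622] /row [-0.0174  0.0001  0.0062]
[184 183 184 193 177  55  68  76  72  75  77  66  70 125 128 128 125]
[182 185 184 192 144  62  73  74  69  75  75  62  64 156 142 136 135]
[179 183 190 194 119  53  65  72  79  75  69  56 121 155 147 154 152]
[184 186 184 198 121  50  57  64  63  66  65  60 140 134 136 138 143]
[181 184 189 192 120  44  55  61  60  58  60  54  88 127 118  97 121]
shadow rows left [187 185 197 128  51  67  71  72  69  79  63  60  60  56  44 129 184 188
 182]
[223 225 227 227 227 226 224 220 202 182 163 153 153 184 216 224 225 225] [240 241 242 242 242 242 241 239 221 157 157 188 189 198 234 241 240 240]
[226 225 225 224 222 216 190 182 181 180 183 183 181 153  90  70  81 132] [242 241 241 240 240 231 158 104 103 103 105 104 105  99  80  71  81 138]
[226 227 226 217 137 138 139 138 131 152  96 134 184 188 189 185 180 176] [242 242 242 235 143 108 108 110 108 104  92 104 119 162 215 211 206 201]
```

>>> drive_tool(rows=[[[-0.01, 0, 0], 0], [[-0.03, 0, 0], 0], [[-0.035, 0, 0], 0], [[-0.035, 0, 0], 0], [[-0.035, 0.001, 0], 0], [[-0.02, 0, 0], 0], [[-0.009, 0, 0], 0], [[0, 0, 0], 0], [[0, 0, 0], 0]])

```text
t: 37.2
tool_pos: [0.5324, 0.2861, 0.2958]
tool_rot: [3.123, 0.339, -0.001]
contact_force: [0.2, 0.3, 0.1]
opening: 0.0001
grip_force: 0.0
```

```bash
python3 - <<'E'
from h import *
plan(SEAT-EX*.12+EX*(.092*np.cos(np.radians(40))-.011)+[0,0,.09+.08+.0726-.06],12.4,10)
from station import vision
d=vision.get_image("top"); pickle.dump(d,open("top10.pkl","wb")); g=d["image"].mean(2)
for x in(120,121,122,123,124): print(g[155:172,x].astype(int))
# relative-level (half between bg and nut) edge
for k in(4,5,6,7,8,9,10):
    t=pickle.load(open(f"top{k}.pkl","rb"))["image"].mean(2); r=[]
    for x in(121,122,123,124):
        p=t[150:168,x]; bg=p[2:8].mean(); nt=p[10:14].mean(); r.append(150+8+ (np.clip((p[7:11]-nt)/(bg-nt),0,1)).sum()-1-.5)
    print(k,np.round(r,2),round(np.mean(r),2))
E
```

```text
t 37.20 pos [0.5324 0.2861 0.2958] head 12.39 tilt [-6.e-04 -3.e-04 -1.e+00] open 0.0001 F [0.17 0.25 0.14] turn -0.0003 /row -0.0000
total if turned last (tool frame) [ 0.0027 -0.0001  0.0532]
after turning [ 0.0027 -0.0001  0.0532] /row [ 0.0003 -0.      0.0053]
[181 183 183 186 179 128 134 135 137 140 139  90 134 132 128 119 117]
[181 182 181 185 167 137 136 135 139 139 145  64 157 138 135 135 133]
[178 181 183 186 143 101 119 137 150 142 147  43 156 148 145 153 150]
[185 182 180 191 130  77  99  83 110 113 112  47 130 130 130 136 135]
[183 184 179 192 131  72  77  69  87  84  76  74 116 113 114 115 112]
4 [159.47 159.37 159.39 159.33] 159.39
5 [159.02 158.5  158.53 158.72] 158.69
6 [159.05 158.5  158.54 158.72] 158.7
7 [158.95 158.5  158.51 158.72] 158.67
8 [159.   158.5  158.53 158.7 ] 158.68
9 [159.16 158.94 159.   159.  ] 159.02
10 [159.18 158.81 158.89 158.99] 158.97
```

The column is at a rigid stop under push, but it creeps back about 1 mm because the push lifted its end. I'll repeat the push more gently, with a slight downward bias and a slow back-off.

>>> drive_tool(rows=[[[0.01, 0, 0], 0], [[0.03, 0, 0], 0], [[0.035, 0, 0], 0], [[0.035, 0, 0], 0], [[0.035, 0, 0], 0], [[0.018, 0, 0], 0], [[0.008, 0, 0], 0], [[0, 0, 0], 0]])

```text
t: 38.05
tool_pos: [0.7004, 0.3228, 0.2953]
tool_rot: [3.123, 0.338, -0.002]
contact_force: [-0.4, 0.4, -0.6]
opening: -0.0002
grip_force: 0.0
```

>>> drive_tool(rows=[[[0, 0, 0.02], 0], [[0, 0, 0.035], 0], [[0, 0, 0.04], 0], [[0, 0, 0.04], 0], [[0, 0, 0.025], 0], [[0, 0, 0.015], 0], [[0, 0, 0.004], 0], [[0, 0, 0], 0]])

```text
t: 38.85
tool_pos: [0.6993, 0.323, 0.1183]
tool_rot: [-3.123, -0.339, -0.001]
contact_force: [0.1, 0.0, 0.3]
opening: 0.0005
grip_force: 0.0
```

```bash
python3 - <<'E'
from h import *
plan([.6945,.3230,.117],12.4,10)
E
```

```text
t 38.85 pos [0.6993 0.323  0.1183] head 12.40 tilt [ 8.e-04  3.e-04 -1.e+00] open 0.0005 F [0.1  0.05 0.27] turn 0.0001 /row 0.0000
total if turned last (tool frame) [-0.0047 -0.001   0.0013]
after turning [-0.0047 -0.001   0.0013] /row [-0.0005 -0.0001  0.0001]
```

>>> drive_tool(rows=[[[-0.002, -0.001, 0.002], 0], [[-0.002, 0, 0], 0], [[-0.001, 0, 0], 0], [[-0.001, 0, 0], 0], [[0, 0, 0], 0]])

```text
t: 39.35
tool_pos: [0.6931, 0.3226, 0.116]
tool_rot: [-3.123, -0.339, -0.001]
contact_force: [0.2, 0.1, -0.3]
opening: 0.0003
grip_force: 0.0
```

>>> drive_tool(rows=[[[-0.001, 0, 0.0005], 0], [[0, 0, 0], 0]])

```text
t: 39.55
tool_pos: [0.692, 0.3223, 0.1149]
tool_rot: [3.123, 0.339, -0.0]
contact_force: [-0.3, -0.3, 0.6]
opening: 0.0001
grip_force: 0.0
```

>>> drive_tool(rows=[[[-0.001, 0, 0.001], 0], [[0, 0, 0], 0]])

```text
t: 39.75
tool_pos: [0.6918, 0.3222, 0.1146]
tool_rot: [-3.123, -0.339, -0.003]
contact_force: [2.9, 0.1, 0.5]
opening: -0.0
grip_force: 1.3
```

>>> drive_tool(rows=[[[-0.001, 0, 0.0007], 0], [[0, 0, 0], 0]])

```text
t: 39.95
tool_pos: [0.6917, 0.3222, 0.1146]
tool_rot: [-3.122, -0.339, -0.007]
contact_force: [5.7, 1.9, 1.4]
opening: -0.0
grip_force: 2.8
```

>>> drive_tool(rows=[[[-0.001, 0, 0.0007], 0], [[0, 0, 0], 0]])

```text
t: 40.15
tool_pos: [0.6915, 0.3221, 0.1146]
tool_rot: [-3.122, -0.339, -0.011]
contact_force: [7.5, 1.4, 0.2]
opening: -0.0003
grip_force: 3.8
```

```bash
python3 - <<'E'
from h import *
plan(SEAT,12.4,10)
E
```

```text
t 40.15 pos [0.6915 0.3221 0.1146] head 12.38 tilt [ 0.007   0.0021 -1.    ] open -0.0003 F [7.5  1.45 0.23] turn -0.0003 /row -0.0000
total if turned last (tool frame) [-0.1003  0.001   0.0539]
after turning [-0.1003  0.0009  0.0539] /row [-0.01    0.0001  0.0054]
```

>>> drive_tool(rows=[[[-0.001, 0, 0.001], 0], [[-0.001, 0, 0.001], 0], [[0, 0, 0], 0]])

```text
t: 40.45
tool_pos: [0.6912, 0.3221, 0.1146]
tool_rot: [-3.121, -0.338, -0.019]
contact_force: [10.5, 2.0, 4.5]
opening: -0.0
grip_force: 5.3
```

>>> drive_tool(rows=[[[0.001, 0, 0], 0], [[0.001, 0, 0], 0], [[0.001, 0, 0], 0], [[0.001, 0, 0], 0], [[0, 0, 0], 0]])

```text
t: 40.95
tool_pos: [0.6917, 0.3223, 0.1111]
tool_rot: [-3.123, -0.339, -0.003]
contact_force: [5.0, 0.5, 4.2]
opening: -0.0002
grip_force: 2.6
```

>>> drive_tool(rows=[[[0.002, 0, 0], 0], [[0.004, 0, 0], 0], [[0.005, 0, 0], 0], [[0, 0, -0.02], 0], [[0, 0, -0.04], 0], [[0, 0, -0.045], 0], [[0, 0, -0.045], 0], [[0, 0, -0.035], 0], [[0, 0, 0], 0]])

```text
t: 41.85
tool_pos: [0.704, 0.3253, 0.3069]
tool_rot: [-3.12, -0.339, -0.022]
contact_force: [-0.0, 0.2, 1.7]
opening: -0.0008
grip_force: 0.0
```

>>> drive_tool(rows=[[[-0.01, 0, 0], 0], [[-0.03, 0, 0], 0], [[-0.035, 0, 0], 0], [[-0.035, 0, 0], 0], [[-0.035, 0, 0], 0], [[-0.018, 0, 0], 0], [[0, 0, 0], 0], [[0, 0, 0], 0]])

```text
t: 42.65
tool_pos: [0.542, 0.2893, 0.2944]
tool_rot: [3.123, 0.339, -0.003]
contact_force: [-0.4, 0.1, 0.4]
opening: -0.0001
grip_force: 0.0
```

```bash
python3 - <<'E'
from h import *
H=SEAT-EX*.12+[0,0,.03]
plan(H+EX*(.0673-.011)+[0,0,.075+.0726],12.4,10)
from station import vision
d=vision.get_image("top"); pickle.dump(d,open("top11.pkl","wb"))
for k in(4,7,10,11):
    t=pickle.load(open(f"top{k}.pkl","rb"))["image"].mean(2); r=[]
    for x in(121,122,123,124):
        p=t[150:168,x]; bg=p[2:8].mean(); nt=p[10:14].mean(); r.append(150+8+ (np.clip((p[7:11]-nt)/(bg-nt),0,1)).sum()-1-.5)
    print(k,np.round(r,2),round(np.mean(r),2))
X,e=tri(d,(118,203),d,(118,203)) if 0 else (0,0)
E
```

```text
t 42.65 pos [0.542  0.2893 0.2944] head 12.40 tilt [-1.8e-03 -7.0e-04 -1.0e+00] open -0.0001 F [-0.38  0.08  0.37] turn 0.0001 /row 0.0000
total if turned last (tool frame) [-0.0104  0.0009  0.0568]
after turning [-0.0104  0.0009  0.0568] /row [-0.001   0.0001  0.0057]
4 [159.47 159.37 159.39 159.33] 159.39
7 [158.95 158.5  158.51 158.72] 158.67
10 [159.18 158.81 158.89 158.99] 158.97
11 [159.23 158.76 158.89 159.21] 159.02
```

The column has not moved under 10 N, so it is rigidly home and it stays there after the slow back-off. Re-clamp.

>>> drive_tool(rows=[[[-0.004, 0.0005, 0.01], 0], [[-0.006, 0.0005, 0.018], 0], [[0, 0, 0.018], 0], [[0, 0, 0.01], 0], [[0.001, 0, 0.004], 0], [[0.001, 0, 0.004], 0], [[0.003, 0, 0.006], 0], [[0.004, 0, 0.006], 0], [[0.004, 0, 0.006], 0], [[0.004, 0, 0.007], 0]])

```text
t: 43.7
tool_pos: [0.5506, 0.2903, 0.2069]
tool_rot: [-3.123, -0.339, -0.003]
contact_force: [-0.3, 0.4, 1.7]
opening: 0.0001
grip_force: 0.6
```

>>> drive_tool(rows=[[[0.003, 0, 0.006], 0], [[0.002, 0, 0.006], 0], [[0.002, 0, 0.005], 0], [[0.001, 0, 0.004], 0], [[0, 0, 0], 0]])

```text
t: 44.2
tool_pos: [0.5572, 0.2916, 0.1846]
tool_rot: [3.123, 0.339, -0.003]
contact_force: [0.5, 1.6, 0.3]
opening: -0.0004
grip_force: 0.0
```

```bash
python3 - <<'E'
from h import *
H=SEAT-EX*.12+[0,0,.03]
plan(H+EX*(.092-.011)+[0,0,.005+.0726],12.4,10)
E
```

```text
t 44.20 pos [0.5572 0.2916 0.1846] head 12.39 tilt [-1.6e-03 -6.0e-04 -1.0e+00] open -0.0004 F [0.5  1.59 0.32] turn -0.0002 /row -0.0000
total if turned last (tool frame) [-0.0012 -0.0001  0.017 ]
after turning [-0.0012 -0.0001  0.017 ] /row [-0.0001 -0.      0.0017]
```

>>> drive_tool(rows=[[[0, 0, 0.003], 0], [[-0.0005, 0, 0.003], 0], [[-0.0005, 0, 0.003], 0], [[0, 0, 0.002], 0], [[0, 0, 0.001], 0], [[0, 0, 0.001], 0], [[0, 0, 0.001], 0], [[0, 0, 0.001], 0], [[0, 0, 0.001], 0], [[0, 0, 0], 0]])

```text
t: 45.2
tool_pos: [0.5565, 0.2915, 0.1694]
tool_rot: [3.123, 0.339, -0.001]
contact_force: [0.5, 0.5, 1.5]
opening: -0.0
grip_force: 0.3
```

>>> drive_tool(rows=[[[0, 0, 0.001], 0], [[0, 0, 0.001], 0], [[0, 0, 0.001], 0], [[0, 0, 0], 0]])

```text
t: 45.6
tool_pos: [0.5567, 0.2915, 0.167]
tool_rot: [3.123, 0.339, -0.0]
contact_force: [0.1, -0.2, 3.2]
opening: -0.0001
grip_force: 2.0
```

>>> drive_tool(rows=[[[0, 0, 0.001], 0], [[0, 0, 0.001], 0], [[0, 0, 0.001], 0], [[0, 0, 0], 0]])

```text
t: 46.0
tool_pos: [0.5568, 0.2917, 0.1665]
tool_rot: [3.123, 0.339, -0.0]
contact_force: [-6.5, -2.8, 14.1]
opening: -0.0003
grip_force: 7.2
```

>>> drive_tool(rows=[[[0, 0, 0.001], 0], [[0, 0, 0.001], 0], [[0, 0, 0.001], 0], [[0, 0, 0], 0], [[0, 0, 0], 0]])

```text
t: 46.5
tool_pos: [0.557, 0.2917, 0.166]
tool_rot: [3.123, 0.34, -0.0]
contact_force: [-11.6, -5.1, 26.0]
opening: 0.0002
grip_force: 12.5
```

>>> drive_tool(rows=[[[0, 0, -0.003], 0], [[0, 0, -0.004], 0], [[0, 0, -0.02], 0], [[0, 0, -0.04], 0], [[0, 0, -0.04], 0], [[0, 0, -0.03], 0], [[-0.01, 0.03, 0], 0], [[-0.02, 0.04, 0], 0], [[-0.02, 0.04, 0], 0], [[-0.02, 0.04, 0], 0]])

```text
t: 47.5
tool_pos: [0.5195, 0.1287, 0.2965]
tool_rot: [3.123, 0.34, -0.002]
contact_force: [0.6, -0.2, 0.9]
opening: -0.0002
grip_force: 0.0
```

>>> drive_tool(rows=[[[-0.01, 0.045, 0], 0], [[-0.01, 0.04, 0], 0], [[0, 0.02, 0], 0], [[0, 0, 0], 0], [[0, 0, 0], 0], [[0, 0, 0], 0]])

```text
t: 48.1
tool_pos: [0.5232, 0.0241, 0.2971]
tool_rot: [-3.122, -0.341, 0.001]
contact_force: [0.6, 0.1, 0.3]
opening: 0.0001
grip_force: 0.0
```

```bash
python3 - <<'E'
from h import *
from station import vision
d=vision.get_image("top"); pickle.dump(d,open("top12.pkl","wb")); s=vision.get_image("scene")
for k in(7,10,11,12):
    t=pickle.load(open(f"top{k}.pkl","rb"))["image"].mean(2); r=[]
    for x in(121,122,123,124):
        p=t[150:168,x]; bg=p[2:8].mean(); nt=p[10:14].mean(); r.append(150+8+ (np.clip((p[7:11]-nt)/(bg-nt),0,1)).sum()-1-.5)
    print(k,np.round(r,2),round(np.mean(r),2))
s7=pickle.load(open("scene7.pkl","rb"))
for a,b,(y0,y1,x0,x1) in((pickle.load(open("top7.pkl","rb")),d,(192,240,118,145)),(s7,s,(262,300,160,212))):
    print("arm region diff vs clamped view 7: mean",np.abs(a["image"][y0:y1,x0:x1].astype(float)-b["image"][y0:y1,x0:x1]).mean())
E
```

```text
7 [158.95 158.5  158.51 158.72] 158.67
10 [159.18 158.81 158.89 158.99] 158.97
11 [159.23 158.76 158.89 159.21] 159.02
12 [159.27 158.65 158.84 159.24] 159.0
arm region diff vs clamped view 7: mean 3.5473251028806585
arm region diff vs clamped view 7: mean 0.8195006747638327
```

The column is unchanged after clamping, and the arm matches the clamped view. Handing in.

```bash
python3 -c "
from station import ctrl
print(ctrl.finish_job())"
```

```text
the job is handed in; nothing more can be done
None
```

The job is handed in at about 48 s: the column is seated, pushed against the rigid stop and clamped, after I raised the clamp once to re-push it because it had sprung back about 2 mm on first release; the pin's travel is inferred from force and images, not read directly.

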